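Seat the dummy hub in the swingarm's track ends

ROBOT

A 7-joint arm with a two-finger parallel gripper is mounted at the origin on the work surface. World frame = base frame: x ahead of the robot, y to its left, z up, the work surface at z = 0. Lengths are in m, angles in rad, forces in N, time in s.
With the tool pointing down it reaches from about 0.425 to 0.825 m from the base axis. Payload 3.6 kg.
Tool frame: the origin (TCP) lies at the very end of the fingers, on their centre line; the grasp point (between the pads) lies 19 mm behind it; z points along the fingers, y is the direction in which the jaws open and shut (so a half turn about z gives the same grasp; the last joint's range is limited). The gripper opens to 93 mm and grips with 3 to 60 N. Pads are 15 mm wide; open, the fingers measure 128 mm over their backs; the gripper's body (75 mm by 188 mm) begins 65 mm behind the grasp point.
Start: joints at [1.26, 0.615, -0.013, 1.423, 0.008, 1.103, -0.04], TCP at [0.182, -0.624, 0.219] pointing down, gripper open.
Joint ranges: [-3.12, 3.12], [-0.3, 2.06], [-1.34, 1.32], [0.26, 2.42], [-1.36, 4.5], [0.01, 1.98], [-2.84, 2.84]. Speed limits (rad/s): [2.79, 2.79, 3.14, 3.14, 3.14, 3.14, 3.14].

INTERFACE

Orientations are given as [roll, pitch, yaw] about the fixed x, y, z axes, in that order (R = Rz(yaw) Ry(pitch) Rx(roll)).
In Python, from station import readout, vision, manip gives the robot as it stands. The module is installed in compiled form; this text tells all that it offers.
- The arm moves only by the tool servo_tool, never from a script. Its argument "increments" is a list of rows, each an object of numbers: "grip": the gripper's target within -1 to 1 (fully open at 1, half-way at 0, shut at -1); "tx", "ty", "tz": the shift along the tool's x, y, z as a fraction of full scale; "spin": the turn about the tool's z as a fraction of full scale. In form: [{"grip": .., "tx": .., "ty": .., "tz": .., "spin": ..}, ...]. A call has 1 to 5 rows; each row is the pose to reach, as a shift and turn from the pose measured when the call began, along the tool's axes at that moment; what a row does not reach only later rows make up. Full scale, the value 1, is 0.75 m for a shift and 90 degrees for a turn. A row lasts 1/12 s, in which the tool goes at most 41.7 mm and 7.16 degrees, less where a joint would pass 70% of its speed; a pose out of reach is approached as far as the arm can. A call with a number of a shift or a turn outside -1 to 1 is refused whole. A call with a gripper value outside its range is refused whole. The fingers move at their own pace and stop on an object; "newtons" is the grip in N (left out, the last holds). Time passes only in rows, so rows that repeat a pose let the fingers close. It gives the time, the measured TCP pose, the force and the opening at its end, in the units of the state.
- readout.state(): the state, without advancing time (a new reading comes with each control period).
- vision.snapshot(name): name is "side" or "top" or "wrist"; returns a dict with "color" (400x640x3 uint8, red, green, blue), "mtx" (3x3 intrinsics, pixels), "rvec" (rotation vector, rad) and "tvec" (3), from world to camera coordinates, as OpenCV has them. Camera axes: x right, y down, z forward; pixel columns grow to the right and rows downward; lengths in m; the calibration is good to about 2 mm. A picture is of the moment at which its call begins. There is no depth.
- manip.sign_off(): hands the job in, once; it reports no verdict.
The state is a dict: "clock": time; "joint_pos": joint angles; "joint_velocities": joint speeds; "joint_torque": joint torques, N m; "eef_pos": TCP position; "eef_rot": TCP orientation; "wrist_force": force on the tool from outside, world axes, zero at the start; "moment": the same for the moment, N m; "finger_gap": finger opening in m.
Only numpy, scipy, OpenCV 4.12 (cv2) and the standard library are available. Lean on these libraries where they do the work, as an engineer would, in place of code of your own. Each camera call takes 0.05 s, during which the arm holds its last target. There are 200 camera calls.

TASK

Before the swingarm is tacked, take the wide dummy hub out of its wooden cradle and lower it between the two upright arms so that its axle goes into both open slots, then press it fully home until both axle ends sit evenly on the adjuster stop blocks in the slots. The arms pinch the hub, so it will not drop in by itself: it takes a steady, gentle push, but feel for the bottom and stop there: the adjusters are only finger-set, so never force it or bang it. Leave the hub free in the slots, and everything else on the bench where it is.

Things in the scene. Friction and masses are not known exactly. Their poses are not given: they have to be found in the camera images.
- hub_mid (a point): Middle of the wide dummy hub, on its axis (y axis = along the axle). Aluminium spool, round body 34 dia x 84 mm long, then a 24 dia steel collar each end, 100 mm over the collar faces; 12 dia steel axle right through, 156 mm long. About 0.36 kg. Lies level in V notches of a wooden cradle, axle 50 mm above the bench, body clear all round, its underside 21 mm above the cradle board.
- hub_a (a point): Point on the hub's axle axis 56 mm from hub_mid along +y, where it will rest on a stop block. The hub is symmetric: either end may go in either slot.
- hub_b (a point): The same point at the other end of the hub, 56 mm from hub_mid along -y.
- hub: The wide dummy hub as a whole; its origin is at hub_mid, on the axis half-way along.
- swingarm: Small black swingarm bolted upright in a steel bench jig (base 150 x 220 x 12 mm, fixed). z up, y across its two arms. Arms end in upright 6 mm steel track-end plates, 48 mm wide, 96 mm apart inside; the arms spring apart, about 7 N each with the 100 mm hub between, so friction holds the hub where it is left: 5 to 20 N of push starts it past the lips and slides it down. Origin: middle of the base's underside.
- mouth_mid (a point): Midway between the two slots, 262 mm above the bench, on their centre line; y axis = line the axle must lie on. Here the straight, upright slots, 15 mm wide, begin. Above, each prong's lip flares out 15 degrees, both away from the hub and across the slot, up to 281 mm. In each slot a steel stop block on a chain-adjuster screw is the slot's bottom; see mouth_left.
- mouth_left (a point): Same height, in the +y plate's slot, 56 mm from mouth_mid. Both stop blocks (13 x 8 x 12 mm, flat top) are level, left anywhere: the seated axle's centre lies 8 to 42 mm below the mouth, a depth to be felt. The screws are only finger-set: they shift if an end is pressed on its block with more than 12 N. In the rules the +y block is adjusters_c0, the -y block adjusters_c1.
- mouth_right (a point): Same, in the -y plate's slot, 56 mm from mouth_mid.
- mandrel_mid (a point): Middle of another, narrower spool (26 dia body, 60 mm over its faces, same 12 x 156 mm axle) in the other, identical cradle. Not wanted; leave it.
- cradle_a: Wooden V cradle, 70 x 152 mm, 58 mm high, fixed, holding the wide hub. Origin under its middle, y along the axle.
- cradle_b: The same cradle holding the narrow spool.
- hammer: Hammer lying on the bench, a bystander.
- wrench: Wrench lying on the bench near the robot, a bystander.
- wire_brush: Wire brush lying on the bench, a bystander.
- magnet_square: Triangular welding magnet, about 100 mm, 16 mm thick, a bystander; origin at its square corner.
- offcut: Tube offcut standing on end, 32 dia x 55 mm, a bystander.
- nut_jar: Glass jar with steel lid, 60 dia x 75 mm, a bystander.
- bar_clamp: Bar clamp lying flat, about 320 mm long, a bystander.
Not all that is in view belongs to the job. Leave any green or red look-alike of the hub alone.

How it is judged:
By the outcome, as a careful person would: the job done as asked, in the order asked, and still so for the second after the job is handed in, with the robot touching nothing.
It also fails if it takes over 69 s, if anything falls off the work surface, if the arm or the gripper's body presses on something with over 40 N, if the wrist force passes 120 N, or if a joint passes its speed limit or range.

## Working session

There is one attempt and no reset: what is moved stays moved. The work goes in short steps, Python scripts to look and compute and a tool call to move; the robot and the scene stay as the last step left them, time stands still between calls to the robot, and variables do not carry over. Pictures are saved under pics/ and viewed, about 8 in all and at most 12, crops included, and the job is handed in when it is done.

Besides the shell and the picture viewer there is one more tool, called after ">>>" as name([rows], argument=value, ...), one row to a line, values as JSON. servo_tool: Moves the arm, as the interface text tells. Its arguments: {"type":"object","properties":{"increments":{"type":"array"},"newtons":{"type":"number"}},"required":["increments"]}

```bash
mkdir -p pics; cat > h.py <<'E'
import numpy as np, cv2
from station import readout, vision, manip
def snap(n,fn=None):
    s=vision.snapshot(n)
    np.savez(f'{n}.npz',**s)
    if fn: cv2.imwrite(f'pics/{fn}',cv2.cvtColor(s['color'],cv2.COLOR_RGB2BGR))
    return s
def load(n): return dict(np.load(f'{n}.npz'))
def ray(s,uv):
    R,_=cv2.Rodrigues(s['rvec']); K=s['mtx']
    d=R.T@np.linalg.solve(K,np.array([uv[0],uv[1],1.])); c=-R.T@np.ravel(s['tvec']); return c,d/np.linalg.norm(d)
def atz(s,uv,z):
    c,d=ray(s,uv); return c+d*(z-c[2])/d[2]
def proj(s,P):
    return cv2.projectPoints(np.array(P,float).reshape(-1,3),s['rvec'],s['tvec'],s['mtx'],None)[0].reshape(-1,2)
E
python3 - <<'E'
from h import *
st=readout.state()
for k,v in st.items(): print(k,np.round(v,3))
for n in('side','top'):
    s=snap(n,n+'0.png'); print(n,ray(s,(320,200)),s['mtx'][0,0])
a=cv2.imread('pics/side0.png');b=cv2.imread('pics/top0.png')
E
```

```text
clock 0.0
joint_pos [ 1.26   0.616 -0.013  1.425  0.008  1.103 -0.04 ]
joint_velocities [ 0.    -0.002 -0.    -0.002  0.002 -0.001  0.001]
joint_torque [ 0.0000e+00 -4.5895e+01  2.0900e-01 -1.6574e+01 -6.1000e-02  2.0000e-02
  0.0000e+00]
eef_pos [ 0.182 -0.623  0.217]
eef_rot [-3.139  0.     0.284]
wrist_force [ 0.489  0.055 -0.336]
moment [ 0.005 -0.066  0.041]
finger_gap 0.093
side (array([ 0.24642126, -0.75379429,  1.13630674]), array([ 0.24844878,  0.61160183, -0.7511434 ])) 389.5204091610952
top (array([0.22687119, 0.06368533, 1.52217885]), array([ 0.21879522, -0.02571324, -0.97543195])) 405.8840682239329
```

View pics/top0.png

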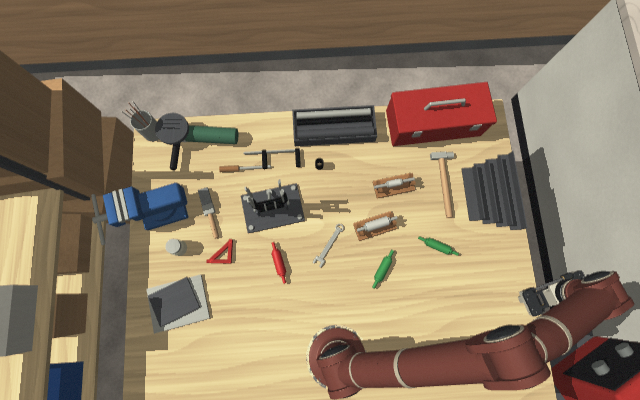

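View pics/side0.png

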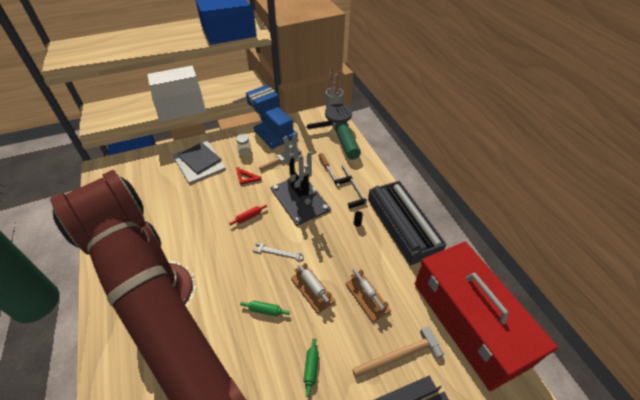

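The top view shows cradles at (377,225) and (394,185) and the swingarm at (270,205). The side view shows cradles at (314,287) and (368,293) and the swingarm at (300,190). I'll use one enlarged montage to tell which spool is wide.

```bash
python3 - <<'E'
from h import *
a=cv2.imread('pics/side0.png');b=cv2.imread('pics/top0.png')
def c(im,x,y,w,h,k,W,H): return cv2.resize(im[y:y+h,x:x+w],(W,H),interpolation=cv2.INTER_CUBIC)
t=np.hstack([c(b,340,165,80,60+15,5,400,375-75) if 0 else c(b,345,165,80,80,5,400,300) if 0 else cv2.resize(b[165:245,345:425],(300,300),interpolation=2), cv2.resize(b[165:245,235:315],(300,300),interpolation=2)])
u=np.hstack([cv2.resize(a[255:325,285:395],(472,300),interpolation=2)[:, :], cv2.resize(a[125:225,265:335],(210,300),interpolation=2)])
W=max(t.shape[1],u.shape[1]); t=np.pad(t,((0,0),(0,W-t.shape[1]),(0,0)));u=np.pad(u,((0,0),(0,W-u.shape[1]),(0,0)))
cv2.imwrite('pics/m1.png',np.vstack([t,u]))
T=load('top');S=load('side')
for n,uv in(('near',(377,225)),('far',(394,185))): print(n,atz(T,uv,.05))
print(atz(S,(314,285),.06),atz(S,(368,291),.06), atz(T,(270,207),.012))
E
```

```text
near [ 0.45009762 -0.17758846  0.05      ]
far [ 0.59713103 -0.25605969  0.05      ]
[ 0.45636773 -0.19470233  0.06      ] [ 0.60224458 -0.27335033  0.06      ] [0.5504118  0.21517482 0.012     ]
```

View pics/m1.png

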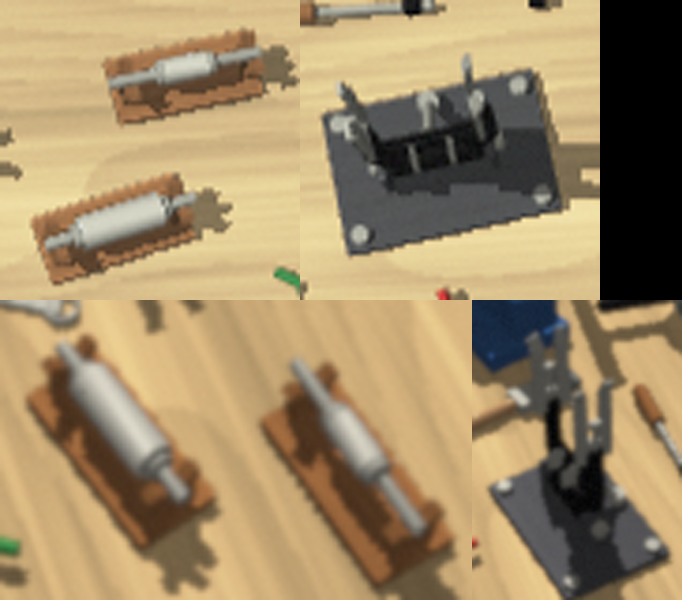

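The near spool at top (377,225), side (314,287) is the wide hub: it has a long fat body with collars close to the cradle boards. The far one at (394,185) has a short narrow body, so it is the mandrel, and the green and red ones are look-alikes. I'll move above the hub to look with the wrist camera.

>>> servo_tool([
  {"grip":1,"tx":0.51,"ty":-0.47,"tz":-0.15,"spin":-1},
  {"grip":1,"tx":0.51,"ty":-0.47,"tz":-0.15,"spin":-1},
  {"grip":1,"tx":0.51,"ty":-0.47,"tz":-0.15,"spin":-1},
  {"grip":1,"tx":0.51,"ty":-0.47,"tz":-0.15,"spin":-1},
  {"grip":1,"tx":0.51,"ty":-0.47,"tz":-0.15,"spin":-1},
])

```text
clock: 0.52
eef_pos: [0.2875, -0.4474, 0.2626]
eef_rot: [-3.14, -0.001, 0.915]
wrist_force: [0.9, 0.5, 0.2]
finger_gap: 0.0929
```

```bash
cat >> h.py <<'E'
from scipy.spatial.transform import Rotation as Ro
def go(target,yaw):
    st=readout.state(); R=Ro.from_euler('xyz',st['eef_rot']).as_matrix()
    d=R.T@(np.array(target)-st['eef_pos']); 
    dy=(yaw-st['eef_rot'][2]+np.pi)%(2*np.pi)-np.pi
    print('t',st['clock'],'pos',np.round(st['eef_pos'],4),'rot',np.round(st['eef_rot'],3),'F',np.round(st['wrist_force'],1),'gap',st['finger_gap'],'j7',st['joint_pos'][6])
    print('tx ty tz spin',np.round(d/.75,4),round(-dy/(np.pi/2),4))
E
python3 - <<'E'
from h import *
T=load('top');S=load('side')
for uv in((357,229.8),(397,218.3)): print(atz(T,uv,.056))
go([.43,-.175,.33],1.855)
E
```

```text
[ 0.43620741 -0.10214775  0.056     ]
[ 0.4692694  -0.25225467  0.056     ]
t 0.5167 pos [ 0.2875 -0.4474  0.2626] rot [-3.14e+00 -1.00e-03  9.15e-01] F [0.9 0.5 0.2] gap 0.09289818451418275 j7 0.21087782524174564
tx ty tz spin [ 0.4038 -0.0711 -0.0894] -0.5985
```

>>> servo_tool([
  {"grip":1,"tx":0.4,"ty":-0.07,"tz":-0.09,"spin":-0.555},
  {"grip":1,"tx":0.4,"ty":-0.07,"tz":-0.09,"spin":-0.555},
  {"grip":1,"tx":0.4,"ty":-0.07,"tz":-0.09,"spin":-0.555},
  {"grip":1,"tx":0.4,"ty":-0.07,"tz":-0.09,"spin":-0.555},
  {"grip":1,"tx":0.4,"ty":-0.07,"tz":-0.09,"spin":-0.555},
])

```text
clock: 0.93
eef_pos: [0.3813, -0.2672, 0.3079]
eef_rot: [-3.141, -0.001, 1.54]
wrist_force: [0.5, -0.7, -0.1]
finger_gap: 0.0929
```

```bash
python3 - <<'E'
from h import *
go([.43,-.175,.33],1.788)
E
```

```text
t 0.9333 pos [ 0.3813 -0.2672  0.3079] rot [-3.141e+00 -1.000e-03  1.540e+00] F [ 0.5 -0.7 -0.1] gap 0.09290679820171314 j7 0.39793862795661306
tx ty tz spin [ 0.1249  0.061  -0.0294] -0.158
```

>>> servo_tool([
  {"grip":1,"tx":0.125,"ty":0.06,"tz":-0.03,"spin":-0.158},
  {"grip":1,"tx":0.125,"ty":0.06,"tz":-0.03,"spin":-0.158},
  {"grip":1,"tx":0.125,"ty":0.06,"tz":-0.03,"spin":-0.158},
  {"grip":1,"tx":0.125,"ty":0.06,"tz":-0.03,"spin":-0.158},
  {"grip":1,"tx":0.125,"ty":0.06,"tz":-0.03,"spin":-0.158},
])

```text
clock: 1.35
eef_pos: [0.4295, -0.1737, 0.3305]
eef_rot: [-3.141, -0.001, 1.792]
wrist_force: [0.1, -0.7, 0.5]
finger_gap: 0.0932
```

```bash
python3 - <<'E'
from h import *
go([.43,-.175,.33],1.788)
s=snap('wrist','w1.png'); print(ray(s,(320,200)))
print(proj(s,[[.4362,-.102,.05],[.469,-.252,.05],[.4527,-.1772,.05]]))
go([.43,-.175,.33],1.788)
E
```

```text
t 1.35 pos [ 0.4295 -0.1737  0.3305] rot [-3.141e+00 -1.000e-03  1.792e+00] F [ 0.1 -0.7  0.5] gap 0.09320963202367168 j7 0.4025741778920387
tx ty tz spin [-0.0019  0.0002  0.0007] 0.0022
(array([ 0.41351327, -0.09548127,  0.49677756]), array([ 0.07060829, -0.28191078, -0.95683895]))
[[334.33300279 102.51774529]
 [332.26559421 220.77823006]
 [333.28931042 164.67055419]]
t 1.4 pos [ 0.4287 -0.1753  0.3301] rot [-3.140e+00 -1.000e-03  1.788e+00] F [-0.3  0.2  0.4] gap 0.09276881765833021 j7 0.402621836396925
tx ty tz spin [0.0001 0.0018 0.0001] -0.0
```

View pics/w1.png

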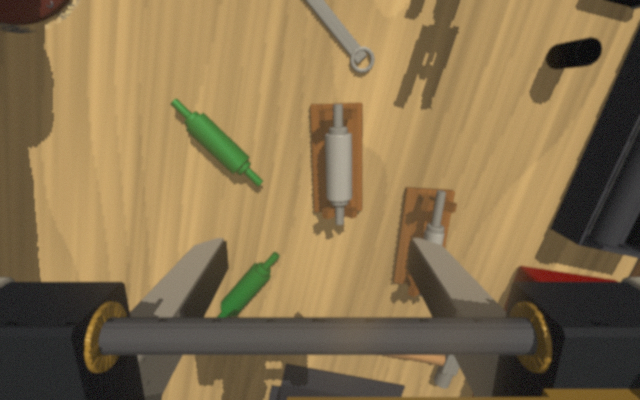

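The wide hub's axle runs from (338,104) to (340,224) in the wrist view, with its body centred near (339,168). I'll refine that by segmentation, and measure the prongs in the top and side views the same way.

```bash
python3 - <<'E'
from h import *
s=load('wrist'); hsv=cv2.cvtColor(s['color'],cv2.COLOR_RGB2HSV)
m=np.zeros((400,640),bool); m[98:232,318:362]=True
m&=(hsv[...,1]<45)&(hsv[...,2]>90)
n,l,stt,c=cv2.connectedComponentsWithStats(m.astype(np.uint8)); k=1+np.argmax(stt[1:,4]); m=l==k
print(stt[k],c[k])
ys,xs=np.nonzero(m)
for y in range(ys.min(),ys.max()+1,6): r=xs[ys==y]; print(y,r.min(),r.max(),end=' | ')
body=[(y,xs[ys==y].mean()) for y in range(135,202)]
p=np.polyfit(*np.array(body).T,1); y0,y1=ys.min(),ys.max()+1
A=atz(s,(np.polyval(p,y0),y0),.056);B=atz(s,(np.polyval(p,y1),y1),.056)
# axis line: silhouette of body centered ~ axis z .05
A2=atz(s,(np.polyval(p,135),135),.05);B2=atz(s,(np.polyval(p,200),200),.05)
print('\n',A,B,np.linalg.norm(A-B),(A+B)/2,np.arctan2(-(A-B)[0],(A-B)[1]), A2,B2,np.arctan2(-(A2-B2)[0],(A2-B2)[1]))
# enlarged crops of swingarm top/side
T=load('top');S=load('side')
a=cv2.resize(cv2.cvtColor(T['color'],4)[170:240,235:310],(600,560)[:1]+(560,),interpolation=2)
a=cv2.resize(cv2.cvtColor(T['color'],4)[175:225,240:305],None,fx=8,fy=8,interpolation=2)
b=cv2.resize(cv2.cvtColor(S['color'],4)[130:200,275:325],None,fx=8,fy=8,interpolation=2)
H=max(a.shape[0],b.shape[0]);a=np.pad(a,((0,H-a.shape[0]),(0,0),(0,0)));b=np.pad(b,((0,H-b.shape[0]),(0,0),(0,0)))
im=np.hstack([a,b])[:, :]
print(im.shape); cv2.imwrite('pics/m2.png',cv2.resize(im,None,fx=800/im.shape[1],fy=800/im.shape[1])); print(800/im.shape[1])
E
```

```text
[ 327  106   24  118 1902] [338.88012618 164.4679285 ]
106 336 340 | 112 335 341 | 118 335 341 | 124 335 341 | 130 333 345 | 136 327 349 | 142 327 349 | 148 328 350 | 154 328 350 | 160 328 350 | 166 329 350 | 172 328 350 | 178 328 350 | 184 328 350 | 190 328 350 | 196 329 350 | 202 333 346 | 208 336 342 | 214 337 342 | 220 337 341 | 
 [ 0.44166337 -0.104784    0.056     ] [ 0.4786115 -0.2522566  0.056    ] 0.15203070038882438 [ 0.46013744 -0.1785203   0.056     ] 0.2454890395807112 [ 0.45059575 -0.13903336  0.05      ] [ 0.47127667 -0.22157797  0.05      ] 0.2454890395807111
(560, 920, 3)
0.8695652173913043
```

View pics/m2.png

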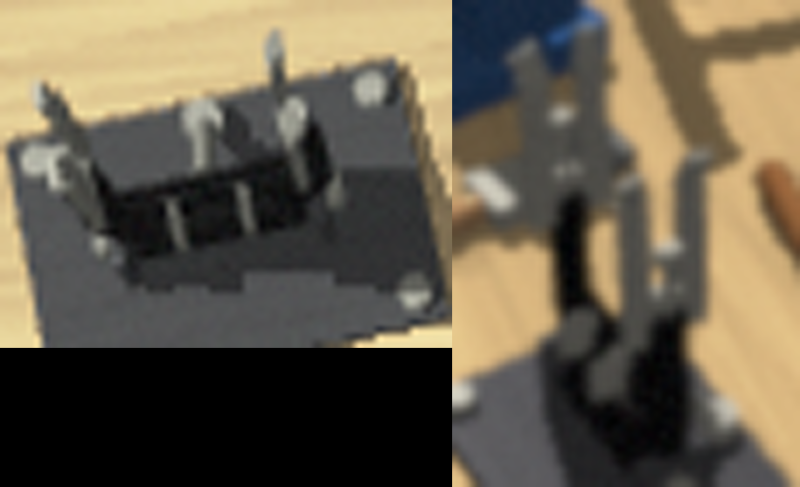

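```bash
python3 - <<'E'
from h import *
T=load('top');S=load('side')
P=[atz(T,uv,.281) for uv in((245.7,188.2),(279.5,180.5),(248.6,199),(282,191))]
for p in P: print(p, proj(S,[p]))
print(np.mean(P,0))
# side tips -> px
f=6.957
for x,y in((525,48),(593,22),(632,182),(703,155)): 
    uv=(275+(x-452)/f,130+y/f); print(uv, atz(S,uv,.281))
go([.52,.14,.43],1.82)
E
```

```text
[0.55814355 0.26234928 0.281     ] [[293.53177702 132.91232544]]
[0.57658821 0.15489088 0.281     ] [[309.51259849 150.94838524]]
[0.52261494 0.25414217 0.281     ] [[284.48759971 136.75269922]]
[0.54183216 0.14852007 0.281     ] [[300.22577562 154.75893431]]
[0.54979471 0.2049756  0.281     ]
(285.49302860428344, 136.89952565761104) [0.52556944 0.25214462 0.281     ]
(295.26735661923243, 133.16228259307172) [0.563275   0.25887909 0.281     ]
(300.8732212160414, 156.1607014517752) [0.54150655 0.14138886 0.281     ]
(311.07876958459104, 152.27971826936897) [0.57906239 0.14689114 0.281     ]
t 1.4 pos [ 0.4287 -0.1753  0.3301] rot [-3.140e+00 -1.000e-03  1.788e+00] F [-0.3  0.2  0.4] gap 0.09276881765833021 j7 0.402621836396925
tx ty tz spin [ 0.3845  0.2092 -0.1331] -0.0204
```

```bash
python3 - <<'E'
from h import *
go([.545,.165,.43],1.735)
E
```

```text
t 1.4 pos [ 0.4287 -0.1753  0.3301] rot [-3.140e+00 -1.000e-03  1.788e+00] F [-0.3  0.2  0.4] gap 0.09276881765833021 j7 0.402621836396925
tx ty tz spin [ 0.4099  0.2489 -0.1332] 0.0337
```

>>> servo_tool([
  {"grip":1,"tx":0.41,"ty":0.25,"tz":-0.133,"spin":0.034},
  {"grip":1,"tx":0.41,"ty":0.25,"tz":-0.133,"spin":0.034},
  {"grip":1,"tx":0.41,"ty":0.25,"tz":-0.133,"spin":0.034},
  {"grip":1,"tx":0.41,"ty":0.25,"tz":-0.133,"spin":0.034},
  {"grip":1,"tx":0.41,"ty":0.25,"tz":-0.133,"spin":0.034},
])

```text
clock: 1.82
eef_pos: [0.4944, 0.014, 0.3859]
eef_rot: [-3.138, 0.0, 1.729]
wrist_force: [0.5, -0.8, 0.1]
finger_gap: 0.0934
```

```bash
python3 - <<'E'
from h import *
go([.545,.165,.43],1.735)
E
```

```text
t 1.8167 pos [0.4944 0.014  0.3859] rot [-3.138  0.     1.729] F [ 0.5 -0.8  0.1] gap 0.09338801882111854 j7 -0.097143667452179
tx ty tz spin [ 0.1882  0.0981 -0.0592] -0.0038
```

>>> servo_tool([
  {"grip":1,"tx":0.188,"ty":0.098,"tz":-0.059,"spin":0},
  {"grip":1,"tx":0.188,"ty":0.098,"tz":-0.059,"spin":0},
  {"grip":1,"tx":0.188,"ty":0.098,"tz":-0.059,"spin":0},
  {"grip":1,"tx":0.188,"ty":0.098,"tz":-0.059,"spin":0},
  {"grip":1,"tx":0.188,"ty":0.098,"tz":-0.059,"spin":0},
])

```text
clock: 2.23
eef_pos: [0.5452, 0.172, 0.4295]
eef_rot: [-3.138, -0.007, 1.738]
wrist_force: [-0.8, 0.2, 0.1]
finger_gap: 0.0931
```

```bash
python3 - <<'E'
from h import *
s=snap('wrist'); go([.545,.165,.43],1.735)
u=proj(s,[[.5515,.2025,.262]])[0]; print(u)
x,y=int(u[0])-90,max(0,int(u[1])-100); print(x,y)
cv2.imwrite('pics/w2.png',cv2.resize(cv2.cvtColor(s['color'],4)[y:y+200,x:x+180],None,fx=3,fy=3,interpolation=2))
E
```

```text
t 2.2833 pos [0.5452 0.1677 0.4289] rot [-3.137e+00 -2.000e-03  1.734e+00] F [ 0.1 -0.1 -0.4] gap 0.09315458578275558 j7 -0.39604496405464046
tx ty tz spin [-0.0035 -0.0008 -0.0014] -0.0008
[328.29390125 149.80372035]
238 49
```

View pics/w2.png

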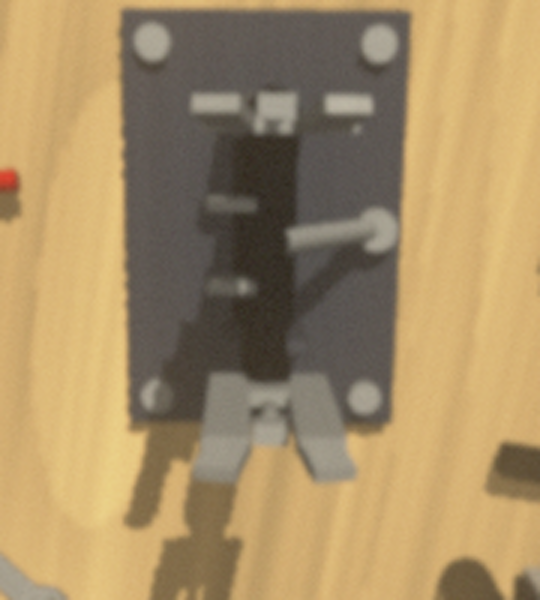

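The +y plate's lip tops are at crop y≈103, with x 191–241 and 324–373. The −y plate's lip tips are at y≈478, with x 193–240 and 312–357, and its bend is at y≈440. I'll fit the known lip geometry to these points.

```bash
python3 - <<'E'
from h import *
from scipy.optimize import least_squares
s=load('wrist')
def run(yl):
    M=[(-.0291,.0561,.281),(-.0126,.0561,.281),(.0126,.0561,.281),(.0291,.0561,.281),
       (-.0291,yl,.281),(-.0126,yl,.281),(.0126,yl,.281),(.0291,yl,.281),(-.024,-.048,.262),(.024,-.048,.262)]
    U=np.array([(191,103),(241,103),(324,104),(373,104),(193,478),(240,480),(312,480),(357,476),(204,438),(340,438)])/3+[238,49]
    M=np.array(M)
    def w(p):
        R=Ro.from_euler('z',p[2]).as_matrix(); return M@R.T+[p[0],p[1],0]
    r=least_squares(lambda p:(proj(s,w(p))-U).ravel(),[.5515,.2025,.17],loss='soft_l1')
    print(yl,np.round(r.x,4),r.cost); print(np.round((proj(s,w(r.x))-U),1).tolist())
    R=Ro.from_euler('z',r.x[2]).as_matrix()
    for n in('top','side'):
        print(n,np.round(proj(load(n),w(r.x)[:8]),1).tolist())
run(-.0531);run(-.0589)
E
```

```text
-0.0531 [0.5528 0.2054 0.1592] 22.165969430914295
[[-3.9, 0.5], [-1.2, 0.6], [0.9, 0.5], [4.0, 0.6], [-3.6, -1.9], [-1.6, -2.4], [1.3, -2.2], [3.9, -0.8], [-1.1, 0.7], [2.4, 1.0]]
top [[248.0, 201.4], [247.0, 196.4], [245.6, 188.8], [244.6, 183.8], [282.2, 193.9], [281.1, 188.9], [279.5, 181.4], [278.5, 176.5]]
side [[282.2, 136.9], [286.5, 135.3], [293.0, 133.0], [297.2, 131.4], [297.5, 155.5], [302.0, 153.8], [308.7, 151.1], [313.0, 149.5]]
-0.0589 [0.5526 0.2065 0.1586] 25.923828095854578
[[-3.9, -1.0], [-1.1, -0.8], [0.9, -0.9], [4.1, -0.7], [-3.6, 2.8], [-1.7, 2.3], [1.1, 2.5], [3.7, 4.0], [-1.1, -0.4], [2.4, -0.0]]
top [[247.6, 201.4], [246.7, 196.4], [245.2, 188.8], [244.3, 183.9], [283.6, 193.6], [282.6, 188.6], [281.0, 181.1], [279.9, 176.2]]
side [[282.1, 136.7], [286.4, 135.2], [292.8, 132.8], [297.0, 131.2], [298.2, 156.3], [302.7, 154.6], [309.4, 152.0], [313.7, 150.3]]
```

```bash
python3 - <<'E'
from h import *
go([.4605,-.175,.21],1.571+.245)
E
```

```text
t 2.2833 pos [0.5452 0.1677 0.4289] rot [-3.137e+00 -2.000e-03  1.734e+00] F [ 0.1 -0.1 -0.4] gap 0.09315458578275558 j7 -0.39604496405464046
tx ty tz spin [-0.4331 -0.1842  0.2919] -0.0523
```

>>> servo_tool([
  {"grip":1,"tx":-0.433,"ty":-0.184,"tz":0.25,"spin":-0.052},
  {"grip":1,"tx":-0.433,"ty":-0.184,"tz":0.25,"spin":-0.052},
  {"grip":1,"tx":-0.433,"ty":-0.184,"tz":0.25,"spin":-0.052},
  {"grip":1,"tx":-0.433,"ty":-0.184,"tz":0.25,"spin":-0.052},
  {"grip":1,"tx":-0.433,"ty":-0.184,"tz":0.25,"spin":-0.052},
])

```text
clock: 2.7
eef_pos: [0.4991, -0.0186, 0.3294]
eef_rot: [-3.135, -0.001, 1.81]
wrist_force: [0.6, -0.6, 0.5]
finger_gap: 0.093
```

```bash
python3 - <<'E'
from h import *
go([.4605,-.175,.21],1.571+.245)
E
```

```text
t 2.7 pos [ 0.4991 -0.0186  0.3294] rot [-3.135e+00 -1.000e-03  1.810e+00] F [ 0.6 -0.6  0.5] gap 0.09295363934742977 j7 0.0076933004153558
tx ty tz spin [-0.1905 -0.0983  0.1598] -0.004
```

>>> servo_tool([
  {"grip":1,"tx":-0.19,"ty":-0.098,"tz":0.16,"spin":-0.004},
  {"grip":1,"tx":-0.19,"ty":-0.098,"tz":0.16,"spin":-0.004},
  {"grip":1,"tx":-0.19,"ty":-0.098,"tz":0.16,"spin":-0.004},
  {"grip":1,"tx":-0.19,"ty":-0.098,"tz":0.16,"spin":-0.004},
  {"grip":1,"tx":-0.19,"ty":-0.098,"tz":0.16,"spin":-0.004},
])

```text
clock: 3.12
eef_pos: [0.4573, -0.1797, 0.208]
eef_rot: [-3.132, 0.001, 1.809]
wrist_force: [0.1, 0.5, -0.2]
finger_gap: 0.0929
```

>>> servo_tool([
  {"grip":1,"tx":0,"ty":0,"tz":0,"spin":0},
  {"grip":1,"tx":0,"ty":0,"tz":0,"spin":0},
])

```text
clock: 3.28
eef_pos: [0.453, -0.1852, 0.2057]
eef_rot: [-3.125, -0.0, 1.798]
wrist_force: [-0.1, 0.6, 1.0]
finger_gap: 0.0928
```

```bash
python3 - <<'E'
from h import *
s=snap('wrist'); go([.4605,-.1795,.12],1.571+.245)
u=proj(s,[[.4605,-.1795,.05]])[0]; print(u)
hsv=cv2.cvtColor(s['color'],cv2.COLOR_RGB2HSV)
m=np.zeros((400,640),bool); x=int(u[0]); m[60:250,x-40:x+40]=True
m&=(hsv[...,1]<45)&(hsv[...,2]>90)
n,l,stt,c=cv2.connectedComponentsWithStats(m.astype(np.uint8)); k=1+np.argmax(stt[1:,4]); m=l==k
ys,xs=np.nonzero(m); print(stt[k])
for y in range(ys.min(),ys.max()+1,6): r=xs[ys==y]; print(y,r.min(),r.max(),end=' | ')
w=np.bincount(ys,minlength=400); b=[y for y in range(400) if w[y]>.85*np.percentile(w[w>0],75)]; print('\nbody rows',b[0],b[-1])
p=np.polyfit(b[4:-4],[xs[ys==y].mean() for y in b[4:-4]],1)
P=[atz(s,(np.polyval(p,y),y),.05) for y in (b[0],b[-1])]; d=P[0]-P[1]
print(P,np.linalg.norm(d),np.mean(P,0),np.arctan2(-d[0],d[1]))
a=ys.min(); print('axle top end',atz(s,(np.polyval(p,a),a),.053))
E
```

```text
t 3.3333 pos [ 0.4553 -0.1824  0.2072] rot [-3.129 -0.     1.803] F [-0.3 -0.1 -0.2] gap 0.09319150223052985 j7 0.2644353313665261
tx ty tz spin [0.0022 0.009  0.1161] -0.0082
[327.72230034 177.52331462]
[ 310   90   35  160 3812]
90 322 330 | 96 321 330 | 102 321 330 | 108 322 331 | 114 321 330 | 120 321 332 | 126 316 337 | 132 310 343 | 138 312 343 | 144 310 343 | 150 311 343 | 156 311 343 | 162 310 343 | 168 311 343 | 174 311 343 | 180 311 343 | 186 312 344 | 192 312 344 | 198 312 343 | 204 312 344 | 210 312 344 | 216 313 343 | 222 317 339 | 228 322 334 | 234 324 332 | 240 324 332 | 246 325 332 | 
body rows 131 219
[array([ 0.44964511, -0.13797972,  0.05      ]), array([ 0.47021746, -0.21947619,  0.05      ])] 0.0840529345829449 [ 0.45993129 -0.17872795  0.05      ] 0.24726661876047185
axle top end [ 0.44099813 -0.1038211   0.053     ]
```

The body measures 84.05 mm, which matches. Its middle is (0.460, −0.179) and its yaw is 0.247, so I'll descend.

>>> servo_tool([
  {"grip":1,"tx":0.003,"ty":0.008,"tz":0.05,"spin":-0.01},
  {"grip":1,"tx":0.003,"ty":0.008,"tz":0.1,"spin":-0.01},
  {"grip":1,"tx":0.003,"ty":0.008,"tz":0.12,"spin":-0.01},
  {"grip":1,"tx":0.003,"ty":0.008,"tz":0.12,"spin":-0.01},
  {"grip":1,"tx":0.003,"ty":0.008,"tz":0.12,"spin":-0.01},
])

```text
clock: 3.75
eef_pos: [0.4603, -0.1782, 0.1178]
eef_rot: [-3.13, -0.001, 1.82]
wrist_force: [-1.1, 0.6, 0.5]
finger_gap: 0.0928
```

```bash
python3 - <<'E'
from h import *
go([.460,-.1787,.032],1.571+.247)
E
```

```text
t 3.75 pos [ 0.4603 -0.1782  0.1178] rot [-3.13e+00 -1.00e-03  1.82e+00] F [-1.1  0.6  0.5] gap 0.09282971658110395 j7 0.17008847830045534
tx ty tz spin [-0.0006  0.0008  0.1143] 0.0015
```

>>> servo_tool([
  {"grip":1,"tx":0,"ty":0.001,"tz":0.045,"spin":0},
  {"grip":1,"tx":0,"ty":0.001,"tz":0.085,"spin":0},
  {"grip":1,"tx":0,"ty":0.001,"tz":0.114,"spin":0},
  {"grip":1,"tx":0,"ty":0.001,"tz":0.114,"spin":0},
  {"grip":1,"tx":0,"ty":0.001,"tz":0.114,"spin":0},
])

```text
clock: 4.17
eef_pos: [0.4614, -0.178, 0.0335]
eef_rot: [-3.132, 0.0, 1.821]
wrist_force: [-0.3, -0.3, 0.9]
finger_gap: 0.0927
```

```bash
python3 - <<'E'
from h import *
go([.460,-.1787,.032],1.571+.247)
E
```

```text
t 4.1667 pos [ 0.4614 -0.178   0.0335] rot [-3.132  0.     1.821] F [-0.3 -0.3  0.9] gap 0.09266579215335871 j7 0.0681599936403211
tx ty tz spin [-0.0005 -0.0021  0.0021] 0.0019
```

>>> servo_tool([
  {"grip":0,"tx":0,"ty":-0.002,"tz":0.001,"spin":0},
  {"grip":-0.2,"tx":0,"ty":-0.002,"tz":0.001,"spin":0},
  {"grip":-0.5,"tx":0,"ty":-0.002,"tz":0.001,"spin":0},
  {"grip":-0.5,"tx":0,"ty":-0.002,"tz":0.001,"spin":0},
  {"grip":-0.5,"tx":0,"ty":-0.002,"tz":0.001,"spin":0},
], newtons=12)

```text
clock: 4.58
eef_pos: [0.4604, -0.1786, 0.0336]
eef_rot: [-3.133, 0.001, 1.821]
wrist_force: [0.5, -0.6, -0.2]
finger_gap: 0.0646
```

>>> servo_tool([
  {"grip":-1,"tx":0,"ty":0,"tz":0,"spin":0},
  {"grip":-1,"tx":0,"ty":0,"tz":0,"spin":0},
  {"grip":-1,"tx":0,"ty":0,"tz":0,"spin":0},
  {"grip":-1,"tx":0,"ty":0,"tz":0,"spin":0},
])

```text
clock: 4.92
eef_pos: [0.4599, -0.1787, 0.0335]
eef_rot: [-3.132, 0.001, 1.821]
wrist_force: [-4.7, -1.2, 0.7]
finger_gap: 0.0376
```

>>> servo_tool([
  {"grip":-1,"tx":0,"ty":0,"tz":0,"spin":0},
  {"grip":-1,"tx":0,"ty":0,"tz":0,"spin":0},
  {"grip":-1,"tx":0,"ty":0,"tz":0,"spin":0},
  {"grip":-1,"tx":0,"ty":0,"tz":0,"spin":0},
], newtons=45)

```text
clock: 5.25
eef_pos: [0.458, -0.1792, 0.0332]
eef_rot: [-3.128, 0.001, 1.82]
wrist_force: [-4.9, -1.2, 2.9]
finger_gap: 0.0331
```

>>> servo_tool([
  {"grip":-1,"tx":0,"ty":0,"tz":-0.02,"spin":0},
  {"grip":-1,"tx":0,"ty":0,"tz":-0.05,"spin":0},
  {"grip":-1,"tx":0,"ty":0,"tz":-0.09,"spin":0},
  {"grip":-1,"tx":0,"ty":0,"tz":-0.13,"spin":0},
  {"grip":-1,"tx":0,"ty":0,"tz":-0.16,"spin":0},
])

```text
clock: 5.67
eef_pos: [0.4615, -0.1779, 0.155]
eef_rot: [-3.133, 0.001, 1.821]
wrist_force: [1.7, -0.5, -4.0]
finger_gap: 0.0331
```

```bash
python3 - <<'E'
from h import *
go([.5527,.205,.36],1.571+.159)
s=snap('wrist','w3.png')
E
```

```text
t 5.6667 pos [ 0.4615 -0.1779  0.155 ] rot [-3.133e+00  1.000e-03  1.821e+00] F [ 1.7 -0.5 -4. ] gap 0.0330638930295252 j7 0.20672125745108572
tx ty tz spin [ 0.4642  0.2419 -0.276 ] 0.0581
```

View pics/w3.png

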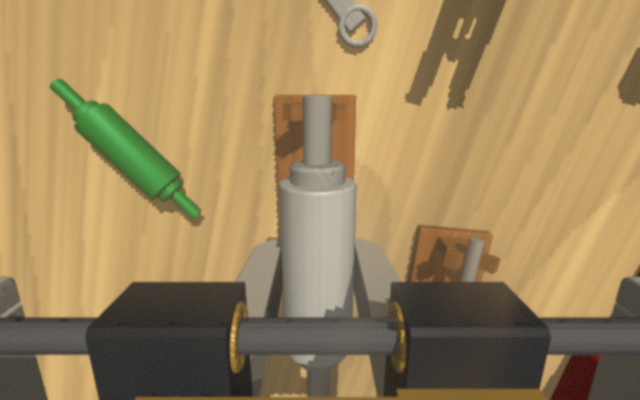

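The hub is held level and square between the fingers, with its axle end at (318,97), and the cradle is empty below it. I'll carry it over, gaining height first.

>>> servo_tool([
  {"grip":-1,"tx":0.02,"ty":0.01,"tz":-0.05,"spin":0.01},
  {"grip":-1,"tx":0.05,"ty":0.025,"tz":-0.1,"spin":0.02},
  {"grip":-1,"tx":0.08,"ty":0.04,"tz":-0.15,"spin":0.03},
  {"grip":-1,"tx":0.11,"ty":0.055,"tz":-0.2,"spin":0.04},
  {"grip":-1,"tx":0.15,"ty":0.075,"tz":-0.23,"spin":0.058},
])

```text
clock: 6.13
eef_pos: [0.49, -0.0649, 0.3234]
eef_rot: [3.14, 0.008, 1.726]
wrist_force: [1.3, -1.4, -2.9]
finger_gap: 0.0328
```

```bash
python3 - <<'E'
from h import *
go([.5527,.205,.36],1.571+.159)
E
```

```text
t 6.1333 pos [ 0.49   -0.0649  0.3234] rot [3.14  0.008 1.726] F [ 1.3 -1.4 -2.9] gap 0.032807019996026136 j7 0.025003330750035194
tx ty tz spin [ 0.3422  0.1383 -0.0512] -0.0025
```

>>> servo_tool([
  {"grip":-1,"tx":0.04,"ty":0.015,"tz":-0.03,"spin":0},
  {"grip":-1,"tx":0.09,"ty":0.035,"tz":-0.05,"spin":0},
  {"grip":-1,"tx":0.14,"ty":0.055,"tz":-0.051,"spin":0},
  {"grip":-1,"tx":0.19,"ty":0.075,"tz":-0.051,"spin":0},
  {"grip":-1,"tx":0.24,"ty":0.097,"tz":-0.051,"spin":0},
])

```text
clock: 6.55
eef_pos: [0.5344, 0.127, 0.3595]
eef_rot: [3.139, 0.007, 1.726]
wrist_force: [0.7, -0.1, -5.0]
finger_gap: 0.0332
```

```bash
python3 - <<'E'
from h import *
go([.5527,.205,.36],1.571+.159)
E
```

```text
t 6.55 pos [0.5344 0.127  0.3595] rot [3.139 0.007 1.726] F [ 0.7 -0.1 -5. ] gap 0.033157675535599056 j7 -0.3659380120512356
tx ty tz spin [ 0.0989  0.0403 -0.0013] -0.0023
```

>>> servo_tool([
  {"grip":-1,"tx":0.04,"ty":0.017,"tz":0,"spin":0},
  {"grip":-1,"tx":0.08,"ty":0.033,"tz":0,"spin":0},
  {"grip":-1,"tx":0.099,"ty":0.04,"tz":0,"spin":0},
  {"grip":-1,"tx":0.099,"ty":0.04,"tz":0,"spin":0},
  {"grip":-1,"tx":0.099,"ty":0.04,"tz":0,"spin":0},
])

```text
clock: 6.97
eef_pos: [0.5524, 0.2065, 0.3571]
eef_rot: [3.141, 0.007, 1.729]
wrist_force: [-1.2, -1.1, -2.8]
finger_gap: 0.0332
```

```bash
python3 - <<'E'
from h import *
go([.5527,.205,.36],1.571+.159)
s=snap('wrist'); S=snap('side')
cv2.imwrite('pics/w4.png',np.hstack([cv2.resize(cv2.cvtColor(s['color'],4)[20:220,215:425],None,fx=2.4,fy=2.4,interpolation=2),cv2.resize(cv2.cvtColor(S['color'],4)[100:220,265:345],(320,480),interpolation=2)[:, :]])[:, :800])
go([.5527,.205,.36],1.571+.159)
E
```

```text
t 6.9667 pos [0.5524 0.2065 0.3571] rot [3.141 0.007 1.729] F [-1.2 -1.1 -2.8] gap 0.03320419378802846 j7 -0.4986995049683819
tx ty tz spin [-0.002   0.0002 -0.0038] -0.0004
t 7.0667 pos [0.553  0.2037 0.3579] rot [3.14  0.008 1.725] F [ 0.2 -0.1 -4. ] gap 0.03297629438581136 j7 -0.49857232308075816
tx ty tz spin [ 0.0018 -0.0001 -0.0028] -0.0034
```

View pics/w4.png

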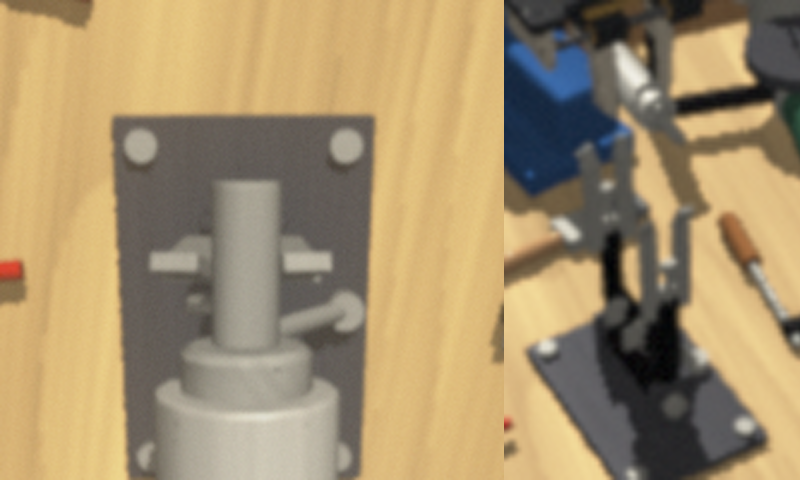

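The axle axis sits at crop x≈246, with its end at y≈182 and the collar face at y≈340. The +y lips span x 150–198 and 284–331, so their middle is at 240.5 at y≈262. I'll convert that to the actual offset.

```bash
python3 - <<'E'
from h import *
s=load('wrist'); f=lambda x,y:(215+x/2.4-.3,20+y/2.4-.3)
za=.358+.019
yaw=.159; ex=np.array([np.cos(yaw),np.sin(yaw)]); ey=np.array([-ex[1],ex[0]])
def sh(n,P): P=P[:2]; print(n,np.round(P,4),'lat',round(P@ex,4),'along',round(P@ey,4))
sh('axle end ax',atz(s,f(246.5,182),za+.006))
sh('axle near collar',atz(s,f(246.5,340),za+.006))
sh('collar face top',atz(s,f(246.5,338),za+.012))
for x in(150,198,284,331): sh('lip',atz(s,f(x,262),.281))
sh('lip mid',atz(s,f(240.7,262),.281))
sh('lip outer edge',atz(s,f(240.7,253),.281));sh('lip inner edge',atz(s,f(240.7,270),.281))
sh('old mid',np.array([.5527,.205]));sh('tcp',np.array([.553,.2045]))
# base plate corners (top z .012)
for x,y in((114,117),(374,117)): sh('basecorner',atz(s,f(x,y),.012))
# -y lips in the side view, +y too
E
```

```text
axle end ax [0.5413 0.2848] lat 0.5795 along 0.1955
axle near collar [0.5453 0.2597] lat 0.5795 along 0.1701
collar face top [0.545  0.2612] lat 0.5795 along 0.1716
lip [0.5183 0.2577] lat 0.5525 along 0.1724
lip [0.5316 0.2598] lat 0.566 along 0.1724
lip [0.5555 0.2636] lat 0.5902 along 0.1723
lip [0.5685 0.2657] lat 0.6034 along 0.1723
lip mid [0.5435 0.2617] lat 0.578 along 0.1723
lip outer edge [0.5431 0.2641] lat 0.578 along 0.1748
lip inner edge [0.5438 0.2595] lat 0.578 along 0.1701
old mid [0.5527 0.205 ] lat 0.5782 along 0.1149
tcp [0.553  0.2045] lat 0.5784 along 0.1144
basecorner [0.4631 0.3025] lat 0.5052 along 0.2253
basecorner [0.6085 0.3256] lat 0.6523 along 0.2252
```

Hub versus slots: about +1.5 mm across the slot and about +2 mm along the axle. I'll correct both while lowering to just above the lips.

```bash
cat >> h.py <<'E'
_yaw=.159; ex=np.array([np.cos(_yaw),np.sin(_yaw)]); ey=np.array([-ex[1],ex[0]])
def gol(lat,along,z):
    p=lat*ex+along*ey; st=readout.state(); print('lat/along now',np.round([st['eef_pos'][:2]@ex,st['eef_pos'][:2]@ey],4)); go([p[0],p[1],z],1.5708+_yaw)
E
python3 -c "
from h import *
gol(.5769,.1124,.29)"
```

```text
lat/along now [0.5782 0.1136]
t 7.0667 pos [0.553  0.2037 0.3579] rot [3.14  0.008 1.725] F [ 0.2 -0.1 -4. ] gap 0.03297629438581136 j7 -0.49857232308075816
tx ty tz spin [-0.0008 -0.0019  0.0905] -0.0032
```

>>> servo_tool([
  {"grip":-1,"tx":-0.001,"ty":-0.002,"tz":0.025,"spin":-0.003},
  {"grip":-1,"tx":-0.001,"ty":-0.002,"tz":0.05,"spin":-0.003},
  {"grip":-1,"tx":-0.001,"ty":-0.002,"tz":0.075,"spin":-0.003},
  {"grip":-1,"tx":-0.001,"ty":-0.002,"tz":0.09,"spin":-0.003},
  {"grip":-1,"tx":-0.001,"ty":-0.002,"tz":0.09,"spin":-0.003},
])

```text
clock: 7.48
eef_pos: [0.5509, 0.1987, 0.2873]
eef_rot: [-3.138, 0.012, 1.726]
wrist_force: [-1.5, 0.3, -4.6]
finger_gap: 0.0333
```

```bash
python3 - <<'E'
from h import *
gol(.5769,.1124,.28)
s=snap('wrist'); S=snap('side'); 
a=cv2.resize(cv2.cvtColor(s['color'],4)[60:220,235:395],(480,480),interpolation=2)
b=cv2.resize(cv2.cvtColor(S['color'],4)[115:195,270:323],(318,480),interpolation=2)
cv2.imwrite('pics/w5.png',np.hstack([a,b]))
E
```

```text
lat/along now [0.5754 0.109 ]
t 7.4833 pos [0.5509 0.1987 0.2873] rot [-3.138  0.012  1.726] F [-1.5  0.3 -4.6] gap 0.0332650502680083 j7 -0.5269145789081923
tx ty tz spin [0.0047 0.002  0.0097] -0.0023
```

View pics/w5.png

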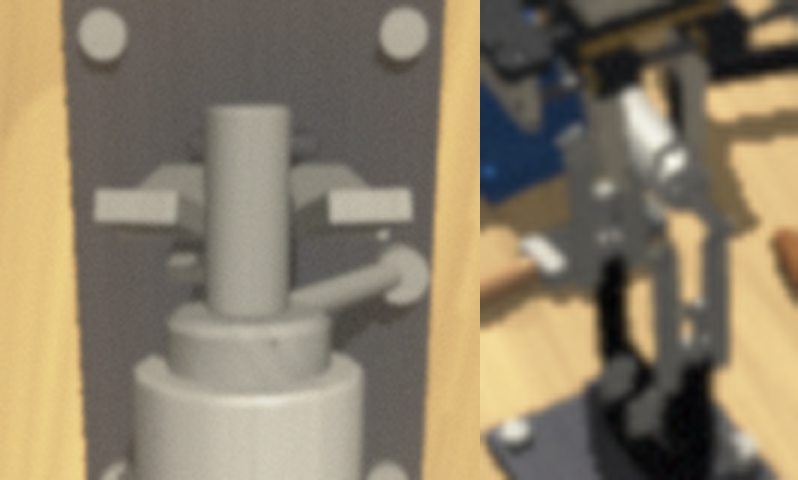

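```bash
python3 - <<'E'
from h import *
s=load('wrist'); f=lambda x,y:(235+x/3-.33,60+y/3-.33)
st=readout.state(); print(st['eef_pos'],st['eef_rot']); za=st['eef_pos'][2]+.019
def sh(n,P): P=P[:2]; print(n,'lat',round(P@ex,4),'along',round(P@ey,4))
sh('axle end',atz(s,f(248.5,106),za+.006)); sh('axle near collar',atz(s,f(249,310),za+.006))
sh('collar side edge L',atz(s,f(168,320),za)); sh('collar side edge R',atz(s,f(331,320),za));sh('collar top',atz(s,f(249,328),za+.012))
sh('lip mid',atz(s,f(253.3,205),.281)); sh('lip outer',atz(s,f(253.3,188),.2795));sh('lip inner',atz(s,f(253.3,222),.281))
c,d=ray(s,(320,200)); print('cam',c@[1,0,0],c[:2]@ex,c[:2]@ey,c[2]); gol(.5769,.1124,.28)
E
```

```text
[0.55232229 0.20066627 0.29051759] [3.1396659  0.00900886 1.72692162]
axle end lat 0.5773 along 0.1884
axle near collar lat 0.5773 along 0.1627
collar side edge L lat 0.5661 along 0.1601
collar side edge R lat 0.5885 along 0.16
collar top lat 0.5773 along 0.1616
lip mid lat 0.5779 along 0.1726
lip outer lat 0.5779 along 0.1751
lip inner lat 0.5779 along 0.1699
cam 0.540249706377293 0.5777697855875915 0.19094285153326734 0.45249496392468413
lat/along now [0.5771 0.1107]
t 7.5833 pos [0.5523 0.2007 0.2905] rot [3.14  0.009 1.727] F [ 0.5  0.7 -3.8] gap 0.03310653305331825 j7 -0.5267183996840645
tx ty tz spin [ 0.0024 -0.0003  0.014 ] -0.0018
```

```bash
cat >> h.py <<'E'
def avg(n=5):
    L=[]
    for i in range(n):
        vision.snapshot('top'); s=readout.state(); L.append(np.r_[s['eef_pos'],s['eef_rot']%(2*np.pi),s['wrist_force'],s['moment']])
    L=np.array(L); m=L.mean(0); print('t',round(s['clock'],2),'lat,along,z',np.round([m[:2]@ex,m[:2]@ey,m[2]],4),'sd',np.round(L[:,:3].std(0),4),'rot',np.round(m[3:6],4),'F',np.round(m[6:9],2),'sdF',np.round(L[:,6:9].std(0),1),'M',np.round(m[9:],2)); return m
E
python3 - <<'E'
from h import *
avg(); gol(.5777,.1155,.275); s=load('wrist'); print(s['mtx'][0,0])
E
```

```text
t 7.83 lat,along,z [0.5775 0.112  0.2916] sd [0.0001 0.0003 0.0002] rot [3.1376 0.0079 1.7284] F [-0.09 -0.08 -3.53] sdF [0.5 0.3 0.7] M [-0.02 -0.12  0.01]
lat/along now [0.5773 0.1123]
t 7.8333 pos [0.5523 0.2023 0.2915] rot [3.138 0.008 1.729] F [-0.3  0.3 -4.7] gap 0.0331835002653373 j7 -0.5268689738830494
tx ty tz spin [0.0044 0.0004 0.022 ] -0.0005
353.4840795514026
```

```bash
python3 - <<'E'
from h import *
S=load('side'); T=load('top')
for z in(.300,.3095):
    for a in(-.078,-.05,-.042,.042): print(z,a,proj(S,[np.r_[.5771*ex+(.1107+a)*ey,z]])[0], end=' ')
    print()
a=cv2.cvtColor(S['color'],4)[110:170,275:335]; cv2.imwrite('pics/s6.png',cv2.resize(a,None,fx=9,fy=9,interpolation=2))
E
```

```text
0.3 -0.078 [309.38183413 153.44512259] 0.3 -0.05 [305.09212405 148.4445869 ] 0.3 -0.042 [303.8866209  147.03932607] 0.3 0.042 [291.74047119 132.88050091] 
0.3095 -0.078 [309.34055283 151.20663735] 0.3095 -0.05 [305.02717308 146.20674888] 0.3095 -0.042 [303.815132  144.8018018] 0.3095 0.042 [291.60589311 130.64936531]
```

View pics/s6.png

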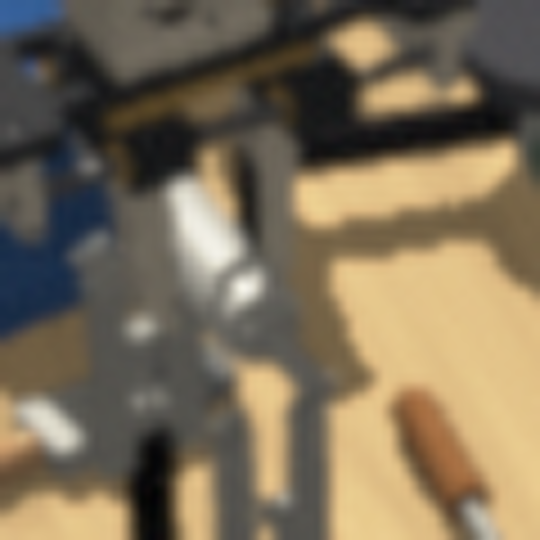

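The side view shows the hub end just above the −y prongs, but it is too coarse to refine anything. From here I'll go down by feel.

>>> servo_tool([
  {"grip":-1,"tx":0.005,"ty":0,"tz":0,"spin":0},
  {"grip":-1,"tx":0.005,"ty":0,"tz":0.004,"spin":0},
  {"grip":-1,"tx":0.005,"ty":0,"tz":0.008,"spin":0},
  {"grip":-1,"tx":0.005,"ty":0,"tz":0.012,"spin":0},
  {"grip":-1,"tx":0.005,"ty":0,"tz":0.016,"spin":0},
])

```text
clock: 8.25
eef_pos: [0.5516, 0.2058, 0.2789]
eef_rot: [3.138, 0.008, 1.729]
wrist_force: [-0.2, -0.2, -3.8]
finger_gap: 0.0329
```

```bash
python3 - <<'E'
from h import *
avg(4); gol(.5777,.1155,.268)
E
```

```text
t 8.45 lat,along,z [0.5771 0.1157 0.2787] sd [0.0002 0.0001 0.0004] rot [3.1391 0.0084 1.7289] F [-0.41 -0.01 -4.17] sdF [0.5 0.6 0.5] M [-0.06 -0.1  -0.01]
lat/along now [0.5773 0.1159]
t 8.45 pos [0.5517 0.2058 0.2792] rot [3.138 0.008 1.729] F [ 0.3  0.9 -3.5] gap 0.03304867014107935 j7 -0.5399067619323447
tx ty tz spin [-0.0003  0.0004  0.015 ] -0.0006
```

>>> servo_tool([
  {"grip":-1,"tx":0,"ty":0,"tz":0.003,"spin":0},
  {"grip":-1,"tx":0,"ty":0,"tz":0.006,"spin":0},
  {"grip":-1,"tx":0,"ty":0,"tz":0.009,"spin":0},
  {"grip":-1,"tx":0,"ty":0,"tz":0.009,"spin":0},
])

```text
clock: 8.78
eef_pos: [0.5515, 0.2055, 0.2718]
eef_rot: [3.139, 0.008, 1.729]
wrist_force: [0.5, -0.5, -4.4]
finger_gap: 0.0334
```

>>> servo_tool([
  {"grip":-1,"tx":0,"ty":0,"tz":0.003,"spin":0},
  {"grip":-1,"tx":0,"ty":0,"tz":0.005,"spin":0},
  {"grip":-1,"tx":0,"ty":0,"tz":0.005,"spin":0},
])

```text
clock: 9.03
eef_pos: [0.5513, 0.2052, 0.2676]
eef_rot: [3.14, 0.009, 1.729]
wrist_force: [-0.6, -0.5, -4.4]
finger_gap: 0.033
```

```bash
python3 - <<'E'
from h import *
avg(3); gol(.5777,.1155,.260)
E
```

```text
t 9.18 lat,along,z [0.577  0.1155 0.268 ] sd [0.0001 0.0001 0.0001] rot [3.1395 0.0085 1.7289] F [-0.36 -0.32 -3.96] sdF [0.2 0.1 0.3] M [-0.03 -0.08 -0.01]
lat/along now [0.5771 0.1156]
t 9.1833 pos [0.5515 0.2055 0.2681] rot [3.139 0.008 1.729] F [-0.4 -0.3 -4.1] gap 0.03353302466599372 j7 -0.5462078636047666
tx ty tz spin [-0.      0.0008  0.0108] -0.0006
```

>>> servo_tool([
  {"grip":-1,"tx":0,"ty":0.001,"tz":0.002,"spin":0},
  {"grip":-1,"tx":0,"ty":0.001,"tz":0.004,"spin":0},
  {"grip":-1,"tx":0,"ty":0.001,"tz":0.005,"spin":0},
])

```text
clock: 9.43
eef_pos: [0.5523, 0.2055, 0.2641]
eef_rot: [3.14, 0.009, 1.729]
wrist_force: [-0.7, -0.0, -4.5]
finger_gap: 0.0332
```

>>> servo_tool([
  {"grip":-1,"tx":0,"ty":0,"tz":0.002,"spin":0},
  {"grip":-1,"tx":0,"ty":0,"tz":0.004,"spin":0},
  {"grip":-1,"tx":0,"ty":0,"tz":0.005,"spin":0},
])

```text
clock: 9.68
eef_pos: [0.5521, 0.2055, 0.2601]
eef_rot: [3.14, 0.009, 1.729]
wrist_force: [0.4, 1.1, -3.2]
finger_gap: 0.033
```

>>> servo_tool([
  {"grip":-1,"tx":0,"ty":0,"tz":0.002,"spin":0},
  {"grip":-1,"tx":0,"ty":0,"tz":0.004,"spin":0},
  {"grip":-1,"tx":0,"ty":0,"tz":0.005,"spin":0},
])

```text
clock: 9.93
eef_pos: [0.5522, 0.2056, 0.2566]
eef_rot: [3.14, 0.008, 1.729]
wrist_force: [-1.3, 0.0, -1.1]
finger_gap: 0.0327
```

```bash
python3 - <<'E'
from h import *
avg(3); gol(.5777,.1155,.250)
E
```

```text
t 10.08 lat,along,z [0.5777 0.1155 0.2566] sd [0. 0. 0.] rot [3.1397 0.0084 1.729 ] F [ 0.11 -0.27 -1.29] sdF [0.5 0.5 0.2] M [-0.07  0.05  0.  ]
lat/along now [0.5777 0.1155]
t 10.0833 pos [0.5522 0.2056 0.2566] rot [3.14  0.008 1.729] F [ 0.6  0.4 -1.4] gap 0.03322667404994764 j7 -0.5528920807927412
tx ty tz spin [ 0.     -0.0001  0.0087] -0.0005
```

>>> servo_tool([
  {"grip":-1,"tx":0,"ty":0,"tz":0.001,"spin":0},
  {"grip":-1,"tx":0,"ty":0,"tz":0.002,"spin":0},
  {"grip":-1,"tx":0,"ty":0,"tz":0.003,"spin":0},
])

```text
clock: 10.33
eef_pos: [0.5524, 0.2057, 0.2547]
eef_rot: [3.139, 0.008, 1.729]
wrist_force: [-0.6, -0.2, -0.3]
finger_gap: 0.033
```

>>> servo_tool([
  {"grip":-1,"tx":0,"ty":0,"tz":0.001,"spin":0},
  {"grip":-1,"tx":0,"ty":0,"tz":0.002,"spin":0},
  {"grip":-1,"tx":0,"ty":0,"tz":0.003,"spin":0},
])

```text
clock: 10.58
eef_pos: [0.5527, 0.2058, 0.2525]
eef_rot: [3.138, 0.008, 1.729]
wrist_force: [0.2, 0.5, 1.6]
finger_gap: 0.033
```

>>> servo_tool([
  {"grip":-1,"tx":0,"ty":0,"tz":0.001,"spin":0},
  {"grip":-1,"tx":0,"ty":0,"tz":0.002,"spin":0},
  {"grip":-1,"tx":0,"ty":0,"tz":0.003,"spin":0},
])

```text
clock: 10.83
eef_pos: [0.553, 0.2058, 0.2504]
eef_rot: [3.137, 0.008, 1.729]
wrist_force: [0.1, -0.2, 1.2]
finger_gap: 0.0333
```

```bash
python3 - <<'E'
from h import *
avg(3); gol(.5777,.1155,.250)
E
```

```text
t 10.98 lat,along,z [0.5786 0.1157 0.2503] sd [0. 0. 0.] rot [3.1373 0.0078 1.7288] F [ 0.3  -0.3   0.25] sdF [0.4 0.3 0.3] M [-0.06 -0.12  0.03]
lat/along now [0.5786 0.1157]
t 10.9833 pos [0.5529 0.2058 0.2503] rot [3.137 0.008 1.729] F [ 0.9 -0.8  0. ] gap 0.033320709158671115 j7 -0.5571304984538087
tx ty tz spin [-0.0002 -0.0011  0.0004] -0.0006
```

>>> servo_tool([
  {"grip":-1,"tx":0,"ty":-0.001,"tz":0.001,"spin":0},
  {"grip":-1,"tx":0,"ty":-0.001,"tz":0.002,"spin":0},
  {"grip":-1,"tx":0,"ty":-0.001,"tz":0.003,"spin":0},
])

```text
clock: 11.23
eef_pos: [0.5526, 0.2058, 0.2482]
eef_rot: [3.136, 0.008, 1.729]
wrist_force: [0.8, 0.7, 1.1]
finger_gap: 0.0331
```

>>> servo_tool([
  {"grip":-1,"tx":0,"ty":0,"tz":0.001,"spin":0},
  {"grip":-1,"tx":0,"ty":0,"tz":0.002,"spin":0},
  {"grip":-1,"tx":0,"ty":0,"tz":0.003,"spin":0},
])

```text
clock: 11.48
eef_pos: [0.5524, 0.2058, 0.2461]
eef_rot: [3.137, 0.008, 1.729]
wrist_force: [-0.6, -0.3, 1.5]
finger_gap: 0.0331
```

>>> servo_tool([
  {"grip":-1,"tx":0,"ty":0,"tz":0.001,"spin":0},
  {"grip":-1,"tx":0,"ty":0,"tz":0.002,"spin":0},
  {"grip":-1,"tx":0,"ty":0,"tz":0.003,"spin":0},
])

```text
clock: 11.73
eef_pos: [0.5522, 0.2057, 0.2436]
eef_rot: [3.137, 0.008, 1.729]
wrist_force: [0.8, -0.7, 1.0]
finger_gap: 0.0332
```

```bash
python3 - <<'E'
from h import *
avg(3); gol(.5777,.1155,.240)
E
```

```text
t 11.88 lat,along,z [0.5778 0.1157 0.2435] sd [0. 0. 0.] rot [3.1373 0.0078 1.7287] F [-0.25 -0.15  0.02] sdF [0.3 0.5 0.9] M [-0.1  -0.03 -0.04]
lat/along now [0.5778 0.1156]
t 11.8833 pos [0.5522 0.2057 0.2435] rot [3.137 0.008 1.729] F [-0.   0.  -1.1] gap 0.03310283497383641 j7 -0.5620306568624015
tx ty tz spin [-0.0002 -0.0001  0.0047] -0.0007
```

Sliding needs only about 5 N in total, most of it covered by the hub's weight. I'll drop the grip to 9 N so the pads slip before a finger-set block could be overloaded, then continue in small steps.

>>> servo_tool([
  {"grip":-1,"tx":0,"ty":0,"tz":0,"spin":0},
  {"grip":-1,"tx":0,"ty":0,"tz":0.001,"spin":0},
  {"grip":-1,"tx":0,"ty":0,"tz":0.002,"spin":0},
], newtons=9)

```text
clock: 12.13
eef_pos: [0.5522, 0.2057, 0.242]
eef_rot: [3.137, 0.008, 1.729]
wrist_force: [-1.4, -0.8, 1.7]
finger_gap: 0.0335
```

>>> servo_tool([
  {"grip":-1,"tx":0,"ty":0,"tz":0.001,"spin":0},
  {"grip":-1,"tx":0,"ty":0,"tz":0.0015,"spin":0},
  {"grip":-1,"tx":0,"ty":0,"tz":0.002,"spin":0},
])

```text
clock: 12.38
eef_pos: [0.5522, 0.2057, 0.2406]
eef_rot: [3.137, 0.008, 1.729]
wrist_force: [-1.0, -0.3, 2.3]
finger_gap: 0.034
```

>>> servo_tool([
  {"grip":-1,"tx":0,"ty":0,"tz":0.001,"spin":0},
  {"grip":-1,"tx":0,"ty":0,"tz":0.0015,"spin":0},
  {"grip":-1,"tx":0,"ty":0,"tz":0.002,"spin":0},
])

```text
clock: 12.63
eef_pos: [0.5522, 0.2057, 0.2391]
eef_rot: [3.137, 0.008, 1.729]
wrist_force: [-0.6, -0.6, 2.0]
finger_gap: 0.034
```

```bash
python3 - <<'E'
from h import *
avg(3); gol(.5777,.1155,.240); snap('wrist','w7.png')
E
```

```text
t 12.78 lat,along,z [0.5778 0.1157 0.239 ] sd [0. 0. 0.] rot [3.1373 0.0078 1.7289] F [-0.91 -0.91  1.72] sdF [0.4 0.8 0.2] M [-0.12  0.04  0.07]
lat/along now [0.5778 0.1157]
t 12.7833 pos [0.5522 0.2057 0.239 ] rot [3.137 0.008 1.729] F [-1.4 -2.   1.8] gap 0.033757520784468024 j7 -0.5648949330033001
tx ty tz spin [-0.0003 -0.0001 -0.0013] -0.0006
```

>>> servo_tool([
  {"grip":-1,"tx":0,"ty":0,"tz":0.001,"spin":0},
  {"grip":-1,"tx":0,"ty":0,"tz":0.0015,"spin":0},
  {"grip":-1,"tx":0,"ty":0,"tz":0.002,"spin":0},
])

```text
clock: 13.08
eef_pos: [0.5522, 0.2057, 0.2375]
eef_rot: [3.137, 0.008, 1.729]
wrist_force: [-1.1, 0.2, 2.0]
finger_gap: 0.0339
```

>>> servo_tool([
  {"grip":-1,"tx":0,"ty":0,"tz":0.001,"spin":0},
  {"grip":-1,"tx":0,"ty":0,"tz":0.0015,"spin":0},
  {"grip":-1,"tx":0,"ty":0,"tz":0.002,"spin":0},
])

```text
clock: 13.33
eef_pos: [0.5522, 0.2057, 0.236]
eef_rot: [3.137, 0.008, 1.729]
wrist_force: [0.1, -0.3, 3.0]
finger_gap: 0.0335
```

>>> servo_tool([
  {"grip":-1,"tx":0,"ty":0,"tz":0.001,"spin":0},
  {"grip":-1,"tx":0,"ty":0,"tz":0.0015,"spin":0},
  {"grip":-1,"tx":0,"ty":0,"tz":0.002,"spin":0},
])

```text
clock: 13.58
eef_pos: [0.5522, 0.2057, 0.2345]
eef_rot: [3.137, 0.008, 1.729]
wrist_force: [-1.6, -0.8, 2.2]
finger_gap: 0.034
```

```bash
cat >> h.py <<'E'
def hubpx(fn=None):
    s=snap('wrist',fn); g=cv2.cvtColor(s['color'],cv2.COLOR_RGB2GRAY).astype(float)
    # body width near fixed row, subpixel by gradient peaks, and collar/axle
    out=[]
    for r0,r1,hw in((190,215,48),(90,125,24)):
        p=g[r0:r1].mean(0); d=np.abs(np.gradient(cv2.GaussianBlur(p.reshape(1,-1),(5,1),0).ravel()))
        c=317
        L=c-hw+np.argmax(d[c-hw:c-hw+22 if hw>30 else c-6]); R=c+(10 if hw<30 else 26)+np.argmax(d[c+(10 if hw<30 else 26):c+hw]) if hw>30 else c+6+np.argmax(d[c+6:c+hw])
        sp=lambda i:i+0.5*(d[i-1]-d[i+1])/(d[i-1]-2*d[i]+d[i+1]+1e-9)
        out+= [round(sp(L),2),round(sp(R),2)]
    p=g[60:130,311:325].mean(1); d=np.abs(np.gradient(p)); i=3+np.argmax(d[3:-3]); out.append(60+round(i+0.5*(d[i-1]-d[i+1])/(d[i-1]-2*d[i]+d[i+1]+1e-9),2))
    print('hubpx body L,R axle L,R endrow',out)
E
python3 - <<'E'
from h import *
avg(3); gol(.5777,.1155,.230); hubpx()
s=dict(np.load('top.npz'))
E
```

```text
t 13.73 lat,along,z [0.5778 0.1157 0.2344] sd [0. 0. 0.] rot [3.1373 0.0077 1.7289] F [-0.56 -0.58  1.61] sdF [0.3 0.1 0.5] M [-0.14  0.02  0.06]
lat/along now [0.5778 0.1157]
t 13.7333 pos [0.5522 0.2057 0.2344] rot [3.137 0.008 1.729] F [-1.  -0.6  2.2] gap 0.033860525197922084 j7 -0.5678774576385273
tx ty tz spin [-0.0002 -0.0002  0.0059] -0.0006
hubpx body L,R axle L,R endrow [np.float64(280.77), np.float64(355.21), np.float64(305.13), np.float64(331.27), np.float64(95.03)]
```

```bash
python3 - <<'E'
import re
s=open('h.py').read()
s=s.replace("def hubpx(fn=None):\n    s=snap('wrist',fn); g=cv2.cvtColor(s['color'],cv2.COLOR_RGB2GRAY).astype(float)","def hubpx(fn=None,g=None):\n    if g is None: s=snap('wrist',fn); g=cv2.cvtColor(s['color'],cv2.COLOR_RGB2GRAY)\n    g=g.astype(float)").replace("'hubpx body L,R axle L,R endrow',out","'hubpx body L,R axle L,R endrow',*map(float,out)")
open('h.py','w').write(s)
from h import *
hubpx(g=cv2.imread('pics/w3.png',0)); hubpx(g=cv2.imread('pics/w7.png',0)); hubpx('w8.png')
a=cv2.imread('pics/w7.png')[50:230,230:400];b=cv2.imread('pics/w8.png')[50:230,230:400]
cv2.imwrite('pics/m8.png',cv2.resize(np.hstack([a,b]),None,fx=2.3,fy=2.3,interpolation=2))
E
```

```text
hubpx body L,R axle L,R endrow 276.22 356.16 305.95 329.96 93.74000000000001
hubpx body L,R axle L,R endrow 280.68 355.39 305.23 331.45 95.03
hubpx body L,R axle L,R endrow 280.9 355.25 305.12 331.26 95.03999999999999
```

View pics/m8.png

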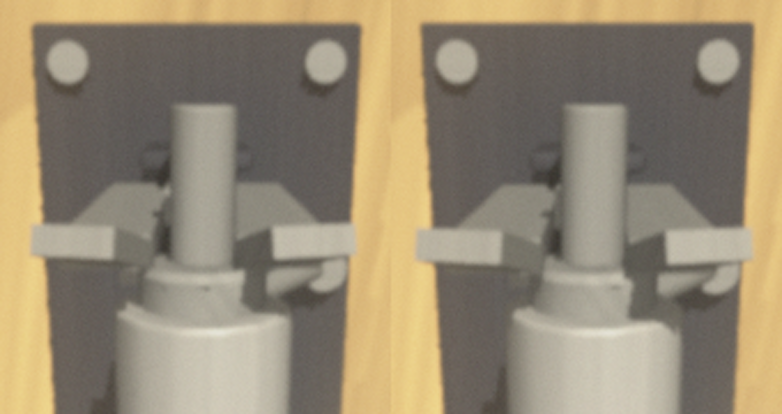

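Both frames show the axle between the two +y prongs, with the collar inside the lips. The hub is unchanged relative to the gripper (body edges 280.8 and 355.3 px in both), so it is following without slip. I'll continue.

>>> servo_tool([
  {"grip":-1,"tx":0,"ty":0,"tz":0.001,"spin":0},
  {"grip":-1,"tx":0,"ty":0,"tz":0.0015,"spin":0},
  {"grip":-1,"tx":0,"ty":0,"tz":0.002,"spin":0},
])

```text
clock: 14.08
eef_pos: [0.5523, 0.2057, 0.2329]
eef_rot: [3.137, 0.008, 1.729]
wrist_force: [-0.9, -1.0, 2.8]
finger_gap: 0.0335
```

>>> servo_tool([
  {"grip":-1,"tx":0,"ty":0,"tz":0.001,"spin":0},
  {"grip":-1,"tx":0,"ty":0,"tz":0.0015,"spin":0},
  {"grip":-1,"tx":0,"ty":0,"tz":0.002,"spin":0},
])

```text
clock: 14.33
eef_pos: [0.5523, 0.2057, 0.2315]
eef_rot: [3.137, 0.008, 1.729]
wrist_force: [0.6, 0.3, 3.0]
finger_gap: 0.034
```

>>> servo_tool([
  {"grip":-1,"tx":0,"ty":0,"tz":0.001,"spin":0},
  {"grip":-1,"tx":0,"ty":0,"tz":0.0015,"spin":0},
  {"grip":-1,"tx":0,"ty":0,"tz":0.002,"spin":0},
])

```text
clock: 14.58
eef_pos: [0.5523, 0.2057, 0.2299]
eef_rot: [3.137, 0.008, 1.729]
wrist_force: [-2.3, -0.0, 4.0]
finger_gap: 0.0338
```

```bash
python3 -c "
from h import *
avg(2); hubpx()"
```

```text
t 14.68 lat,along,z [0.5779 0.1157 0.2299] sd [0. 0. 0.] rot [3.1371 0.0077 1.7289] F [-0.84 -0.55  3.01] sdF [0.1 0.5 0.6] M [-0.07  0.09  0.03]
hubpx body L,R axle L,R endrow 281.02 354.53 304.94 331.17 95.03
```

>>> servo_tool([
  {"grip":-1,"tx":0,"ty":0,"tz":0.001,"spin":0},
  {"grip":-1,"tx":0,"ty":0,"tz":0.0015,"spin":0},
  {"grip":-1,"tx":0,"ty":0,"tz":0.002,"spin":0},
])

```text
clock: 14.98
eef_pos: [0.5523, 0.2057, 0.2284]
eef_rot: [3.137, 0.008, 1.729]
wrist_force: [-0.2, 0.2, 3.3]
finger_gap: 0.0338
```

>>> servo_tool([
  {"grip":-1,"tx":0,"ty":0,"tz":0.001,"spin":0},
  {"grip":-1,"tx":0,"ty":0,"tz":0.0015,"spin":0},
  {"grip":-1,"tx":0,"ty":0,"tz":0.002,"spin":0},
])

```text
clock: 15.23
eef_pos: [0.5523, 0.2057, 0.2269]
eef_rot: [3.137, 0.008, 1.729]
wrist_force: [-1.4, -0.3, 3.4]
finger_gap: 0.0339
```

```bash
python3 -c "
from h import *
avg(2); hubpx('w9.png')"
```

```text
t 15.33 lat,along,z [0.5779 0.1157 0.2268] sd [0. 0. 0.] rot [3.1371 0.0076 1.7289] F [-1.15 -0.33  2.51] sdF [0.8 0.2 0.3] M [-0.15  0.1   0.02]
hubpx body L,R axle L,R endrow 280.85 354.3 304.72 331.15 95.05
```

```bash
python3 - <<'E'
from h import *
I={k:cv2.imread(f'pics/{k}.png',0).astype(np.float32) for k in('w7','w8','w9')}
for n,(r0,r1,c0,c1) in {'collar':(162,212,296,338),'axle_end':(85,115,308,328)}.items():
    w=cv2.createHanningWindow((c1-c0,r1-r0),cv2.CV_32F)
    for k in('w8','w9'): print(n,k,cv2.phaseCorrelate(I['w7'][r0:r1,c0:c1],I[k][r0:r1,c0:c1],w))
for k in I: print(k,I[k][150:200:2,312:324].mean(1).astype(int))
E
```

```text
collar w8 ((0.2265563357598488, 0.24195916823401475), 0.842989419301351)
collar w9 ((-3.441103733686699, 0.17929114025674409), 0.40211062918768986)
axle_end w8 ((0.29991659127874826, 0.016298048732149795), 1.0351724966367086)
axle_end w9 ((-3.146085184906161, -0.7124362485819837), 0.3730768855412801)
w7 [162 162 162 162 162 162 162 157 143 153 181 183 162 160 167 167 167 168
 168 168 168 187 217 205 195]
w8 [163 162 163 162 162 162 162 156 141 153 181 184 171 166 167 166 167 168
 168 168 167 186 217 206 196]
w9 [162 162 162 162 162 162 162 157 144 147 177 182 170 165 167 167 167 167
 167 168 168 182 216 208 195]
```

No slip: the collar and body edge rows are identical in all three frames. The axle is about 18 mm below the mouth. I'll continue and track those rows.

>>> servo_tool([
  {"grip":-1,"tx":0,"ty":0,"tz":0.001,"spin":0},
  {"grip":-1,"tx":0,"ty":0,"tz":0.0015,"spin":0},
  {"grip":-1,"tx":0,"ty":0,"tz":0.002,"spin":0},
])

```text
clock: 15.63
eef_pos: [0.5523, 0.2057, 0.2253]
eef_rot: [3.137, 0.008, 1.729]
wrist_force: [-1.1, -0.8, 3.9]
finger_gap: 0.0339
```

>>> servo_tool([
  {"grip":-1,"tx":0,"ty":0,"tz":0.001,"spin":0},
  {"grip":-1,"tx":0,"ty":0,"tz":0.0015,"spin":0},
  {"grip":-1,"tx":0,"ty":0,"tz":0.002,"spin":0},
])

```text
clock: 15.88
eef_pos: [0.5523, 0.2057, 0.2238]
eef_rot: [3.137, 0.008, 1.729]
wrist_force: [-0.3, -1.1, 4.1]
finger_gap: 0.0338
```

>>> servo_tool([
  {"grip":-1,"tx":0,"ty":0,"tz":0.001,"spin":0},
  {"grip":-1,"tx":0,"ty":0,"tz":0.0015,"spin":0},
  {"grip":-1,"tx":0,"ty":0,"tz":0.002,"spin":0},
])

```text
clock: 16.13
eef_pos: [0.5523, 0.2057, 0.2223]
eef_rot: [3.137, 0.008, 1.729]
wrist_force: [-1.3, -0.3, 4.2]
finger_gap: 0.0332
```

```bash
cat >> h.py <<'E'
def slip(fn=None):
    s=snap('wrist',fn); g=cv2.cvtColor(s['color'],cv2.COLOR_RGB2GRAY).astype(float); p=g[:,312:324].mean(1)
    cr=lambda a,b,t:next(i+(t-p[i])/(p[i+1]-p[i]) for i in range(a,b) if (p[i]-t)*(p[i+1]-t)<=0)
    try: print('collar row',round(cr(166,172,165),2),'body row',round(cr(188,195,190),2))
    except StopIteration: print('no edge',p[160:200:2].astype(int))
E
python3 -c "
from h import *
avg(2); slip()"
```

```text
t 16.23 lat,along,z [0.5779 0.1156 0.2222] sd [0. 0. 0.] rot [3.1372 0.0076 1.7288] F [-1.06 -0.85  3.6 ] sdF [0.1 0.1 0.1] M [-0.12  0.15  0.05]
collar row 168.95 body row 192.34
```

>>> servo_tool([
  {"grip":-1,"tx":0,"ty":0,"tz":0.001,"spin":0},
  {"grip":-1,"tx":0,"ty":0,"tz":0.0015,"spin":0},
  {"grip":-1,"tx":0,"ty":0,"tz":0.002,"spin":0},
])

```text
clock: 16.53
eef_pos: [0.5523, 0.2057, 0.2207]
eef_rot: [3.137, 0.008, 1.729]
wrist_force: [-1.0, -0.9, 4.0]
finger_gap: 0.0333
```

>>> servo_tool([
  {"grip":-1,"tx":0,"ty":0,"tz":0.001,"spin":0},
  {"grip":-1,"tx":0,"ty":0,"tz":0.0015,"spin":0},
  {"grip":-1,"tx":0,"ty":0,"tz":0.002,"spin":0},
])

```text
clock: 16.78
eef_pos: [0.5523, 0.2057, 0.2192]
eef_rot: [3.137, 0.008, 1.729]
wrist_force: [-1.7, -0.3, 4.0]
finger_gap: 0.034
```

```bash
python3 -c "
from h import *
avg(2); slip()"
```

```text
t 16.88 lat,along,z [0.578  0.1156 0.2192] sd [0. 0. 0.] rot [3.1371 0.0075 1.7288] F [-1.59 -0.25  3.73] sdF [0.3 0.4 0.2] M [-0.18  0.13  0.05]
collar row 169.13 body row 192.36
```

>>> servo_tool([
  {"grip":-1,"tx":0,"ty":0,"tz":0.001,"spin":0},
  {"grip":-1,"tx":0,"ty":0,"tz":0.0015,"spin":0},
  {"grip":-1,"tx":0,"ty":0,"tz":0.002,"spin":0},
])

```text
clock: 17.18
eef_pos: [0.5523, 0.2058, 0.2177]
eef_rot: [3.137, 0.007, 1.729]
wrist_force: [-1.2, -1.4, 5.7]
finger_gap: 0.0338
```

>>> servo_tool([
  {"grip":-1,"tx":0,"ty":0,"tz":0.001,"spin":0},
  {"grip":-1,"tx":0,"ty":0,"tz":0.0015,"spin":0},
  {"grip":-1,"tx":0,"ty":0,"tz":0.002,"spin":0},
])

```text
clock: 17.43
eef_pos: [0.5524, 0.2058, 0.2174]
eef_rot: [3.136, 0.008, 1.729]
wrist_force: [-3.5, -2.3, 10.2]
finger_gap: 0.0336
```

```bash
python3 -c "
from h import *
avg(2); slip()"
```

```text
t 17.53 lat,along,z [0.578  0.1157 0.2174] sd [0. 0. 0.] rot [3.1364 0.0078 1.7288] F [-2.3  -2.27  8.94] sdF [0.3 0.2 0.8] M [-0.41  0.5   0.01]
collar row 168.99 body row 192.01
```

I've felt the bottom: the last 1.5 mm command moved only 0.3 mm and the force rose from 3.7 to about 9 N. I'll stop here, relax, release, and then check that both ends are even by lightly probing the top of the hub near each end.

>>> servo_tool([
  {"grip":-1,"tx":0,"ty":0,"tz":0,"spin":0},
  {"grip":-0.2,"tx":0,"ty":0,"tz":0,"spin":0},
  {"grip":0.1,"tx":0,"ty":0,"tz":0,"spin":0},
  {"grip":0.2,"tx":0,"ty":0,"tz":0,"spin":0},
  {"grip":0.2,"tx":0,"ty":0,"tz":0,"spin":0},
])

```text
clock: 18.0
eef_pos: [0.5523, 0.2056, 0.2167]
eef_rot: [3.137, 0.008, 1.729]
wrist_force: [0.3, 0.8, -0.2]
finger_gap: 0.0524
```

```bash
python3 -c "
from h import *
avg(2); slip('w10.png'); gol(.5778,.1155,.275)"
```

```text
t 18.1 lat,along,z [0.5779 0.1156 0.2169] sd [0.     0.     0.0001] rot [3.137  0.0078 1.7288] F [ 0.4   0.4  -0.43] sdF [0.5 0.1 0.5] M [-0.06 -0.07 -0.02]
collar row 169.39 body row 192.3
lat/along now [0.578  0.1157]
t 18.15 pos [0.5524 0.2057 0.2171] rot [3.137 0.008 1.729] F [-1.1 -0.7 -0. ] gap 0.05537004055829671 j7 -0.5802049192989328
tx ty tz spin [-0.0008  0.0002 -0.0772] -0.0006
```

>>> servo_tool([
  {"grip":0.2,"tx":0,"ty":0,"tz":-0.015,"spin":0},
  {"grip":0.2,"tx":0,"ty":0,"tz":-0.035,"spin":0},
  {"grip":0.2,"tx":0,"ty":0,"tz":-0.06,"spin":0},
  {"grip":0.2,"tx":0,"ty":0,"tz":-0.077,"spin":0},
  {"grip":0.2,"tx":0,"ty":0,"tz":-0.077,"spin":0},
])

```text
clock: 18.57
eef_pos: [0.5535, 0.2076, 0.2787]
eef_rot: [3.13, 0.005, 1.729]
wrist_force: [0.4, 0.8, 0.5]
finger_gap: 0.0556
```

>>> servo_tool([
  {"grip":-1,"tx":-0.04,"ty":0,"tz":0,"spin":0},
  {"grip":-1,"tx":-0.04,"ty":0,"tz":0,"spin":0},
  {"grip":-1,"tx":-0.04,"ty":0,"tz":0,"spin":0},
  {"grip":-1,"tx":-0.04,"ty":0,"tz":0,"spin":0},
  {"grip":-1,"tx":-0.04,"ty":0,"tz":0,"spin":0},
])

```text
clock: 18.98
eef_pos: [0.5576, 0.1788, 0.2785]
eef_rot: [3.131, 0.005, 1.73]
wrist_force: [0.2, -0.8, -0.3]
finger_gap: 0.0271
```

```bash
python3 -c "
from h import *
avg(2); gol(.5778,.0875,.260); s=snap('wrist','w11.png')"
```

```text
t 19.08 lat,along,z [0.579  0.0884 0.2786] sd [0. 0. 0.] rot [3.1305 0.0048 1.7304] F [-0.57  0.09 -0.21] sdF [0.4 0.5 0.1] M [-0.03 -0.12 -0.  ]
lat/along now [0.579  0.0884]
t 19.0833 pos [0.5577 0.179  0.2786] rot [3.13  0.005 1.73 ] F [-0.1 -0.4 -0.1] gap 0.019467463601366437 j7 -0.4919604261712039
tx ty tz spin [-0.0011 -0.0019  0.0248] 0.0004
```

>>> servo_tool([
  {"grip":-1,"tx":0,"ty":-0.002,"tz":0.012,"spin":0},
  {"grip":-1,"tx":0,"ty":-0.002,"tz":0.022,"spin":0},
  {"grip":-1,"tx":0,"ty":-0.002,"tz":0.028,"spin":0},
  {"grip":-1,"tx":0,"ty":-0.002,"tz":0.028,"spin":0},
])

```text
clock: 19.47
eef_pos: [0.5556, 0.178, 0.2557]
eef_rot: [3.134, 0.006, 1.731]
wrist_force: [1.0, -0.7, 0.5]
finger_gap: 0.0006
```

>>> servo_tool([
  {"grip":-1,"tx":0,"ty":0,"tz":0.001,"spin":0},
  {"grip":-1,"tx":0,"ty":0,"tz":0.002,"spin":0},
  {"grip":-1,"tx":0,"ty":0,"tz":0.002,"spin":0},
])

```text
clock: 19.72
eef_pos: [0.5557, 0.1779, 0.2541]
eef_rot: [3.134, 0.006, 1.731]
wrist_force: [0.3, 0.9, 0.2]
finger_gap: 0.0002
```

>>> servo_tool([
  {"grip":-1,"tx":0,"ty":0,"tz":0.001,"spin":0},
  {"grip":-1,"tx":0,"ty":0,"tz":0.002,"spin":0},
  {"grip":-1,"tx":0,"ty":0,"tz":0.002,"spin":0},
])

```text
clock: 19.97
eef_pos: [0.5557, 0.1779, 0.2526]
eef_rot: [3.134, 0.006, 1.73]
wrist_force: [-0.2, -0.3, 0.3]
finger_gap: 0.0007
```

```bash
python3 -c "
from h import *
avg(2)"
```

```text
t 20.07 lat,along,z [0.5769 0.0877 0.2527] sd [0. 0. 0.] rot [3.1338 0.0059 1.7304] F [0.06 0.18 0.13] sdF [0.2 0.  0.3] M [-0.01 -0.05  0.01]
```

>>> servo_tool([
  {"grip":-1,"tx":0,"ty":0,"tz":0.001,"spin":0},
  {"grip":-1,"tx":0,"ty":0,"tz":0.001,"spin":0},
])

```text
clock: 20.23
eef_pos: [0.5557, 0.1779, 0.2519]
eef_rot: [3.134, 0.006, 1.73]
wrist_force: [0.3, 0.4, -0.6]
finger_gap: 0.0004
```

>>> servo_tool([
  {"grip":-1,"tx":0,"ty":0,"tz":0.001,"spin":0},
  {"grip":-1,"tx":0,"ty":0,"tz":0.001,"spin":0},
])

```text
clock: 20.4
eef_pos: [0.5558, 0.178, 0.2515]
eef_rot: [3.133, 0.006, 1.73]
wrist_force: [-0.1, -1.4, 2.1]
finger_gap: 0.0003
```

>>> servo_tool([
  {"grip":-1,"tx":0,"ty":0,"tz":0.001,"spin":0},
  {"grip":-1,"tx":0,"ty":0,"tz":0.001,"spin":0},
])

```text
clock: 20.57
eef_pos: [0.5559, 0.178, 0.2515]
eef_rot: [3.133, 0.006, 1.73]
wrist_force: [-1.3, -0.4, 3.8]
finger_gap: 0.0006
```

>>> servo_tool([
  {"grip":-1,"tx":0,"ty":0,"tz":0.001,"spin":0},
  {"grip":-1,"tx":0,"ty":0,"tz":0.002,"spin":0},
  {"grip":-1,"tx":0,"ty":0,"tz":0.002,"spin":0},
])

```text
clock: 20.82
eef_pos: [0.556, 0.178, 0.2513]
eef_rot: [3.132, 0.007, 1.73]
wrist_force: [-2.5, -1.9, 7.6]
finger_gap: 0.0003
```

```bash
python3 -c "
from h import *
avg(2)"
```

```text
t 20.92 lat,along,z [0.5771 0.0877 0.2513] sd [0. 0. 0.] rot [3.1317 0.0066 1.7302] F [-2.12 -0.97  8.51] sdF [0.6 0.7 0.3] M [-0.35  0.43 -0.03]
```

The −y side is firm at z=0.2513 under 8.5 N. Now the same probe on the +y side.

>>> servo_tool([
  {"grip":-1,"tx":0,"ty":0,"tz":-0.01,"spin":0},
  {"grip":-1,"tx":0,"ty":0,"tz":-0.013,"spin":0},
  {"grip":-1,"tx":0,"ty":0,"tz":-0.013,"spin":0},
])

```text
clock: 21.17
eef_pos: [0.5563, 0.1785, 0.2617]
eef_rot: [3.13, 0.006, 1.73]
wrist_force: [-0.2, 0.3, -0.5]
finger_gap: 0.0006
```

>>> servo_tool([
  {"grip":-1,"tx":0.03,"ty":0,"tz":0,"spin":0},
  {"grip":-1,"tx":0.06,"ty":0,"tz":0,"spin":0},
  {"grip":-1,"tx":0.074,"ty":0,"tz":0,"spin":0},
  {"grip":-1,"tx":0.074,"ty":0,"tz":0,"spin":0},
  {"grip":-1,"tx":0.074,"ty":0,"tz":0,"spin":0},
])

```text
clock: 21.58
eef_pos: [0.5473, 0.233, 0.2609]
eef_rot: [3.131, 0.007, 1.731]
wrist_force: [-0.4, -0.7, 0.5]
finger_gap: 0.0005
```

```bash
python3 -c "
from h import *
avg(2); gol(.577,.1437,.2535)"
```

```text
t 21.68 lat,along,z [0.5777 0.142  0.2609] sd [0.0001 0.0003 0.    ] rot [3.1305 0.0077 1.7288] F [0.47 0.26 0.1 ] sdF [0.3 0.3 0.4] M [-0.05 -0.11  0.01]
lat/along now [0.5778 0.1417]
t 21.6833 pos [0.5481 0.2314 0.261 ] rot [3.13  0.008 1.728] F [0.8 0.5 0.5] gap 0.00021118796432143786 j7 -0.595621201322217
tx ty tz spin [ 0.0028 -0.0012  0.0099] -0.001
```

>>> servo_tool([
  {"grip":-1,"tx":0.002,"ty":-0.001,"tz":0.005,"spin":0},
  {"grip":-1,"tx":0.002,"ty":-0.001,"tz":0.009,"spin":0},
  {"grip":-1,"tx":0.002,"ty":-0.001,"tz":0.009,"spin":0},
])

```text
clock: 21.93
eef_pos: [0.5471, 0.2313, 0.2531]
eef_rot: [3.132, 0.009, 1.727]
wrist_force: [-0.3, -0.6, -1.0]
finger_gap: 0.0008
```

>>> servo_tool([
  {"grip":-1,"tx":0,"ty":0,"tz":0.001,"spin":0},
  {"grip":-1,"tx":0,"ty":0,"tz":0.001,"spin":0},
])

```text
clock: 22.1
eef_pos: [0.5472, 0.2306, 0.252]
eef_rot: [3.133, 0.01, 1.726]
wrist_force: [0.5, -0.7, 0.4]
finger_gap: 0.0006
```

>>> servo_tool([
  {"grip":-1,"tx":0,"ty":0,"tz":0.001,"spin":0},
  {"grip":-1,"tx":0,"ty":0,"tz":0.001,"spin":0},
])

```text
clock: 22.27
eef_pos: [0.5473, 0.2307, 0.2516]
eef_rot: [3.132, 0.009, 1.726]
wrist_force: [0.1, -0.3, 1.4]
finger_gap: 0.0004
```

>>> servo_tool([
  {"grip":-1,"tx":0,"ty":0,"tz":0.001,"spin":0},
  {"grip":-1,"tx":0,"ty":0,"tz":0.001,"spin":0},
])

```text
clock: 22.43
eef_pos: [0.5473, 0.2307, 0.2515]
eef_rot: [3.132, 0.01, 1.726]
wrist_force: [-1.3, -0.5, 4.3]
finger_gap: 0.0006
```

>>> servo_tool([
  {"grip":-1,"tx":0,"ty":0,"tz":0.001,"spin":0},
  {"grip":-1,"tx":0,"ty":0,"tz":0.002,"spin":0},
  {"grip":-1,"tx":0,"ty":0,"tz":0.002,"spin":0},
])

```text
clock: 22.68
eef_pos: [0.5474, 0.2308, 0.2513]
eef_rot: [3.131, 0.01, 1.726]
wrist_force: [-1.4, -2.5, 7.5]
finger_gap: 0.0003
```

```bash
python3 -c "
from h import *
avg(2)"
```

```text
t 22.78 lat,along,z [0.577  0.1412 0.2514] sd [0. 0. 0.] rot [3.1306 0.0098 1.7257] F [-2.36 -1.7   7.95] sdF [0.1 0.2 0.5] M [-0.37  0.4   0.  ]
```

Both sides are firm and level (0.2514 vs 0.2513). That puts the axle about 28 mm below the mouth, inside the 8–42 mm range. I'll retreat straight up and take a last look.

>>> servo_tool([
  {"grip":-1,"tx":0,"ty":0,"tz":-0.02,"spin":0},
  {"grip":-1,"tx":0,"ty":0,"tz":-0.06,"spin":0},
  {"grip":-1,"tx":0,"ty":0,"tz":-0.11,"spin":0},
  {"grip":-1,"tx":0,"ty":0,"tz":-0.16,"spin":0},
  {"grip":-1,"tx":0,"ty":0,"tz":-0.2,"spin":0},
])

```text
clock: 23.2
eef_pos: [0.5457, 0.2323, 0.4038]
eef_rot: [3.128, 0.009, 1.726]
wrist_force: [0.5, 0.1, 0.0]
finger_gap: 0.0007
```

>>> servo_tool([
  {"grip":-1,"tx":-0.05,"ty":0,"tz":-0.03,"spin":0},
  {"grip":-1,"tx":-0.08,"ty":0,"tz":-0.03,"spin":0},
  {"grip":-1,"tx":-0.08,"ty":0,"tz":-0.03,"spin":0},
  {"grip":-1,"tx":-0.08,"ty":0,"tz":-0.03,"spin":0},
  {"grip":-1,"tx":-0.08,"ty":0,"tz":-0.03,"spin":0},
])

```text
clock: 23.62
eef_pos: [0.5541, 0.1738, 0.4259]
eef_rot: [3.13, 0.008, 1.727]
wrist_force: [0.1, 0.0, -0.1]
finger_gap: 0.0005
```

```bash
python3 - <<'E'
from h import *
avg(2); s=snap('wrist'); S=snap('side'); T=snap('top')
u=proj(s,[[.5515,.2035,.24]])[0].astype(int); print(u)
x,y=u[0]-75,max(0,u[1]-100)
a=cv2.resize(cv2.cvtColor(s['color'],4)[y:y+200,x:x+150],(450,600),interpolation=2)
b=cv2.resize(cv2.cvtColor(S['color'],4)[120:200,275:325],(350,560)[:2],interpolation=2); b=np.pad(b,((0,40),(0,0),(0,0)))
cv2.imwrite('pics/fin.png',np.hstack([a,b]))
E
```

```text
t 23.72 lat,along,z [0.5745 0.0845 0.4259] sd [0.     0.0001 0.    ] rot [3.1301 0.008  1.7283] F [0.41 0.43 0.28] sdF [0.6 0.7 0.6] M [-0.03 -0.07  0.03]
[315 144]
```

View pics/fin.png

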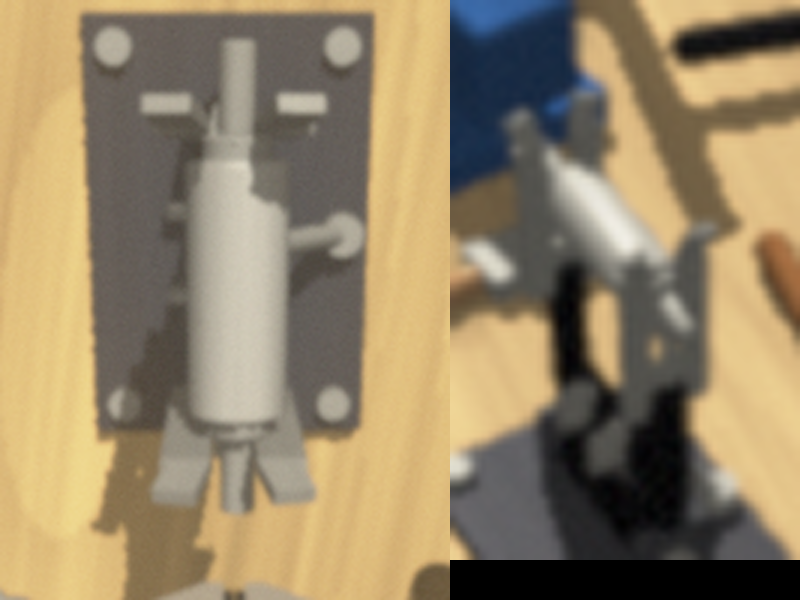

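The hub sits between the plates with its axle in both slots: the +y end is at (238,85), the −y end at (236,480), and the side view shows the axle through the −y slot at (680,310). The arm is clear, so I'll hand in.

```bash
python3 -c "
from h import *
print(manip.sign_off(), readout.state()['clock'])"
```

```text
the job is handed in; nothing more can be done
the job is handed in; nothing more can be done
```

The wide hub is out of its cradle and seated in both slots of the swingarm. It rests on the stop blocks, it is released, and I handed the job in at about 24 s of the 69 s allowed.

- **Pressing home:** I slid it down between the arms with a light 9 N grip, so the pads would slip before the blocks were overloaded. I stopped when the motion stalled and the push rose from about 4 N to 9–10 N.
- **Evenness check:** Light presses of about 8 N on top of the hub, about 27 mm either side of its middle, found both sides firm. They were at the same height, 0.2513 m and 0.2514 m. That puts the axle about 28 mm below the mouth, inside the stated 8–42 mm range.
- **Final look:** The last pictures show the axle through both slots and the arm clear. I moved nothing else, but I did not check the bystanders separately in the final pictures.
- **What disagreed:**
    - The side view put the mouth about 5 mm off along the axle compared with the wrist and top views. I used the wrist view.
    - The wrist camera's apparent hub size suggested it sat about 10 mm lower in the grip than expected. The probing did not bear that out.
    - The tool tilted by about 0.01 rad during insertion, but the probe heights show the hub still seated level.

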